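# Put a spice jar back beside its twin in a full rack

## Task

Take the red-lidded spice jar off the sloping rest, stand it upright on the bare counter and let go of it, so that you can take it again from above. Push the jars in the spice rack apart without lifting them out, as there is no gap for it now, and stand it in the row between the glass shaker and the other red-lidded jar. Leave all the other jars standing upright in the rack, and do not disturb anything else on the counter.

Things in the scene. Friction and masses are not known exactly. Their poses are not given: they have to be found in the camera images.
- red_jar: The jar to put back, lying on the rest: a spice jar of clear glass with a red lid, 45 mm across and 108 mm tall, the lid being its top 21 mm; origin at the centre of its underside, own z axis along the jar towards the lid. It starts lying on the rest, lid end up and away from the rest's foot stop, its axis 30 degrees above level. About 0.11 kg.
- red_row_jar: Its twin, already in the rack: a spice jar of clear glass with a red lid, 45 mm across and 108 mm tall, the lid being its top 21 mm; origin at the centre of its underside, own z axis along the jar towards the lid. It stands next to the shaker, on either side of it.
- shaker: Clear glass shaker with a grey domed top, standing in the rack, second in the row from the rack's +y end at the start: 44 mm across up to 74 mm, then a neck and top 34 mm across up to its full height of 90 mm. Origin at the centre of its underside, z up; it leans up to 0.06 rad on its uneven foot. About 0.1 kg.
- green_jar_a: Green-lidded spice jar in the rack, 41 mm across, 108 mm tall, next to the shaker on the side away from the red-lidded one. Origin at the centre of its underside, z up.
- green_jar_b: Another such green-lidded spice jar, 41 mm across, 108 mm tall, at the rack's -y end of the row.
- rack: Spice rack, fixed: wooden base 10 mm thick on which the jars stand, end walls to 82 mm above the counter, 6 mm steel rods front and back at 30 and 52 mm. Its trough runs along its y axis, inside 225 mm long (y -112.5 to 112.5 mm) and 52 mm wide (x -26 to 26 mm); outside 249 by 76 mm. Origin at the centre of its underside on the counter, x away from the robot, z up.
- label_strip: White label strip on the rack's front edge, fixed; its origin marks the middle of the row of four loose jars (rack's own height and axes). They almost touch; 55 mm of trough is free, at the row's two ends, so the 45 mm jar fits only once its neighbours are pushed or dragged nearly to the end walls, sliding the rest along.
- jar_rest: Small wooden rest fixed to the counter, 118 by 46 mm on the ground, rising 30 degrees along its +x axis: a sloping board 36 mm wide with two rubber strips on which the jar lies, and a foot stop under the jar's base at the lower end. Origin at the centre of its underside, z up. The jar's sides are free for fingers. The counter between rest and rack is bare.
- striped_mug: Bystander near the rack: white mug with red stripes, 82 mm across and 100 mm tall, handle at one side. Origin at the centre of its underside.
- blue_mug: Bystander behind the rack: blue mug, 89 mm across and 97 mm tall. Origin at the centre of its underside.
- yellow_tub: Bystander: small yellow tub with a pale lid, 70 mm across and 40 mm tall. Origin at the centre of its underside.
Mind the look-alikes: they are no part of the job. Leave any pink or turquoise look-alike of the red_jar alone. Leave any purple look-alike of the green_jar_a alone.

How it is judged:
On the way:
1. the red-lidded jar stands upright on the bare counter, let go (height (world z) of red_jar between -0.004 and 0.004 m and angle between red_jar's own z axis and vertical below 0.08 rad and contact force between the fingers and red_jar below 0.05 N and linear speed of red_jar below 0.03 m/s), for 0.2 s.
At the end, for the whole second after the job is handed in: The red-lidded jar stands at rest in the rack between the shaker and its twin, centres within 60 mm of both, those two over 80 mm apart. All five jars stand in the trough: upright within 0.15 rad, on its floor within 4 mm, within 10 mm of its middle line (x of red_jar in the frame of rack between -0.01 and 0.01 m and y of red_jar in the frame of rack between -0.112 and 0.112 m and height (world z) of red_jar between 0.006 and 0.014 m and angle between each of red_jar, red_row_jar, shaker, green_jar_a, green_jar_b's own z axis and vertical below 0.15 rad and x of red_row_jar in the frame of rack between -0.01 and 0.01 m and y of red_row_jar in the frame of rack between -0.112 and 0.112 m and height (world z) of red_row_jar between 0.006 and 0.014 m and x of shaker in the frame of rack between -0.01 and 0.01 m and y of shaker in the frame of rack between -0.112 and 0.112 m and height (world z) of shaker between 0.006 and 0.014 m and x of green_jar_a in the frame of rack between -0.01 and 0.01 m and y of green_jar_a in the frame of rack between -0.112 and 0.112 m and height (world z) of green_jar_a between 0.006 and 0.014 m and x of green_jar_b in the frame of rack between -0.01 and 0.01 m and y of green_jar_b in the frame of rack between -0.112 and 0.112 m and height (world z) of green_jar_b between 0.006 and 0.014 m and horizontal distance between red_jar and shaker below 0.06 m and horizontal distance between red_jar and red_row_jar below 0.06 m and horizontal distance between shaker and red_row_jar above 0.08 m and linear speed of red_jar below 0.02 m/s); the robot touches nothing.
It fails at once if a bystander (a mug or the yellow tub) is moved more than 30 mm or tipped (distance of any of striped_mug, blue_mug, yellow_tub from where it was at the start of the episode above 0.03 m or angle between any of striped_mug, blue_mug, yellow_tub's own z axis and vertical above 0.3 rad).
It fails at once if a jar of the rack's row is tipped over or lifted out of the rack (angle between any of red_row_jar, shaker, green_jar_a, green_jar_b's own z axis and vertical above 0.5 rad or height (world z) of any of red_row_jar, shaker, green_jar_a, green_jar_b above 0.09 m).
It also fails if it takes over 70 s, if anything falls off the work surface, if the arm or the gripper's body presses on something with over 40 N, if the wrist force passes 120 N, or if a joint passes its speed limit or range.

## Robot

A 6-joint arm with a two-finger parallel gripper is mounted at the origin on a cart in front of the work surface, level with it; the furniture and walls round the work are solid. World frame = base frame: x ahead of the robot, y to its left, z up, the work surface at z = 0. Lengths are in m, angles in rad, forces in N, time in s.
With the tool pointing down it reaches from about 0.3 to 0.85 m from the base axis. Payload 5.4 kg.
Tool frame: the origin (TCP) lies at the very end of the fingers, on their centre line; the grasp point (between the pads) lies 19 mm behind it (arm.hold_point_z is the distance from the TCP to the grasp point, in m); z points along the fingers, y is the line along which they close (so a half turn about z gives the same grasp; the last joint's range is limited). The gripper opens to 85 mm and grips with 20 to 120 N. Pads are 22 mm wide; open, the fingers measure 114 mm over their backs; the gripper's body (76 mm by 85 mm) begins 54 mm behind the grasp point. The pads swing forward as they close: fully open they stand 13 mm farther back than shut.
Start: joints at [1.119, 0.158, 1.597, -0, 1.386, -0.21], TCP at [0.138, 0.558, 0.195] pointing down, gripper open.
Joint ranges: [-2.91, 2.91], [-0.94, 2.29], [0.18, 2.7], [-1.29, 4.43], [0.17, 2.64], [-3, 3]. Speed limits (rad/s): [2.57, 2.57, 3.14, 3.14, 3.14, 3.14].

## Interface

Orientations are given as a rotation vector (axis times angle).
In Python, from rig import arm gives the robot as it stands.
- The arm moves only by the tool drive_tool, never from a script. Its argument "steps" is a list of rows, each a list of 7 numbers: the closure, from 0 (fully open) to 1 (shut), then the shift along the world's x, y, z in mm, then the turn, a rotation vector about the world's x, y, z in rad. A call has exactly 5 rows; each row is the pose to reach, as a shift and turn from the pose commanded when the call began; what a row does not reach only later rows make up. A row lasts 1/10 s, in which the tool goes at most 50 mm and 8.59 degrees, less where a joint would pass 70% of its speed; a pose out of reach is approached as far as the arm can. A call with a gripper value outside its range is refused whole. The fingers move at their own pace and stop on an object; "newtons" is the grip in N (left out, the last holds). Time passes only in rows, so rows that repeat a pose let the fingers close, or fill a call up. It gives the time, the measured TCP pose, the force, the opening and the grip force at its end, in the units of the state.
- arm.read_state(): the state, without advancing time (a new reading comes with each control period).
- arm.grab_frame(name): name is "side" or "top"; returns a dict with "color" (400x640x3 uint8, red, green, blue), "range_z" (400x640 float32, m along the optical axis (not along the pixel's ray), 0 where there is no reading), "vfov" (degrees; the focal length in pixels is half the picture's height over the tangent of half this angle, whatever the lens; pixels are square), "cx", "cy" (the principal point, pixels), "pose" (4x4, takes a point from camera to world coordinates). Camera axes: x right, y up, looking along -z (the intrinsics and any distortion apply to the point x, -y, -z); pixel columns grow to the right and rows downward; lengths in m; the calibration is good to about 2 mm. A picture is of the moment at which its call begins.
- arm.close_job(): hands the job in; it is judged then, once.
The state is a dict: "t": time; "qpos": joint angles; "dq": joint speeds; "joint_torque": joint torques, N m; "tool_pos": TCP position; "tool_rot": TCP orientation; "ft_force": force on the tool from outside, world axes, zero at the start; "moment": the same for the moment, N m; "gripper_width": finger opening in m; "finger_force": force on a finger pad.
Only numpy, scipy, OpenCV 4.12 (cv2) and the standard library are available. Lean on these libraries where they do the work, as an engineer would, in place of code of your own. Each camera call takes 0.05 s, during which the arm holds its last target. There are 200 camera calls.

## Working session

There is one attempt and no reset: what is moved stays moved. The work goes in short steps, Python scripts to look and compute and a tool call to move; the robot and the scene stay as the last step left them, time stands still between calls to the robot, and variables do not carry over. Pictures are saved under pics/ and viewed, at most 10 in all, crops included, and the job is handed in when it is done.

Besides the shell and the picture viewer there is one more tool, called after "Request:" in YAML: its name, and indented under it one key for each argument. drive_tool: Moves the arm, as the interface text tells. Its arguments: {"type":"object","properties":{"steps":{"type":"array","items":{"type":"array","items":{"type":"number"}}},"newtons":{"type":"number"}},"required":["steps"]}

```bash
ls; mkdir -p pics
cat > h.py <<'E'
import numpy as np,cv2
from rig import arm
def grab(n):
    f=arm.grab_frame(n); np.savez(f'{n}.npz',**{k:np.asarray(v) for k,v in f.items()}); return f
def load(n): return np.load(f'{n}.npz',allow_pickle=True)
def cloud(f):
    z=f['range_z'];h,w=z.shape;F=h/2/np.tan(np.radians(float(f['vfov']))/2)
    v,u=np.mgrid[:h,:w];p=np.stack([(u-float(f['cx']))/F*z,-(v-float(f['cy']))/F*z,-z],-1)
    P=f['pose'];w_=p@P[:3,:3].T+P[:3,3];w_[z==0]=np.nan;return w_
def ray(f,u,v,zw):
    h=f['range_z'].shape[0];F=h/2/np.tan(np.radians(float(f['vfov']))/2);P=f['pose']
    d=P[:3,:3]@np.array([(u-float(f['cx']))/F,-(v-float(f['cy']))/F,-1]);o=P[:3,3]
    return o+d*(zw-o[2])/d[2]
def save(f,n,crop=None,s=1):
    c=f['color'];
    if crop: c=c[crop[1]:crop[3],crop[0]:crop[2]]
    cv2.imwrite(f'pics/{n}.png',cv2.resize(c,None,fx=s,fy=s,interpolation=cv2.INTER_CUBIC)[...,::-1])
E
python3 - <<'E'
from h import *
for n in('side','top'):
    f=grab(n);save(f,n+'0');print(n,[k for k in f],f['vfov'],f['cx'],f['cy'],f['pose'].round(3).tolist())
print(arm.read_state())
E
```

```text
pics
side ['color', 'range_z', 'vfov', 'cx', 'cy', 'pose'] 56.88636089177569 319.13848094887805 197.37412834107323 [[-0.689, 0.328, -0.646, -0.195], [-0.724, -0.292, 0.625, 0.763], [0.016, 0.898, 0.439, 0.555], [0.0, 0.0, 0.0, 1.0]]
top ['color', 'range_z', 'vfov', 'cx', 'cy', 'pose'] 45.12047238156991 315.83747348855024 199.3713192031562 [[0.005, 0.99, -0.144, 0.307], [-1.0, 0.004, -0.008, 0.023], [-0.008, 0.144, 0.99, 1.657], [0.0, 0.0, 0.0, 1.0]]
{'t': 0.1, 'qpos': array([ 1.11890879e+00,  1.59002567e-01,  1.59812477e+00, -3.74994049e-06,
        1.38622538e+00, -2.10112855e-01]), 'dq': array([ 0.00039643, -0.00074318, -0.00304904, -0.00303707,  0.00052348,
       -0.00157157]), 'joint_torque': array([-6.81934234e-04, -3.96992075e+01, -3.32336998e+01, -3.25426490e-04,
        4.33250359e-03, -5.70453935e-06]), 'tool_pos': array([0.13742284, 0.55769992, 0.19459689]), 'tool_rot': array([-3.78784696e-01, -3.11810005e+00,  2.61603024e-03]), 'ft_force': array([-0.28659707, -0.81616799, -1.03162009]), 'moment': array([-0.02046457, -0.03059348,  0.03276817]), 'finger_force': 0.0, 'gripper_width': 0.0857394916131911}
```

View pics/side0.png

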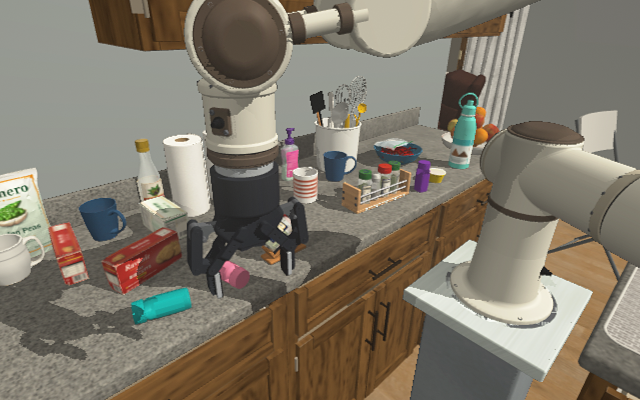

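View pics/top0.png

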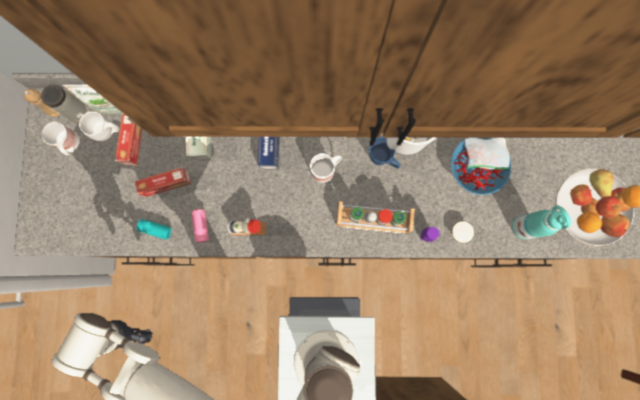

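The side view shows the gripper hiding most of the rest (275,255), with the rack at (378,188). The top view shows a red-lidded jar on the rest (245,227), a pink look-alike (200,225), a turquoise one (154,230) and a purple jar (430,234). The jar on the wooden rest with the red lid is the one meant. I'll confirm in an enlarged crop.

Run:
```python
from h import *
f=load('top');c=f['color']
a=cv2.resize(c[200:250,180:280],None,fx=8,fy=8,interpolation=cv2.INTER_CUBIC)[:290]
b=cv2.resize(c[195:240,330:430],None,fx=8,fy=8,interpolation=cv2.INTER_CUBIC)[:300]
cv2.imwrite('pics/crop.png',np.vstack([a,b])[...,::-1])
P=cloud(f)
for u,v in [(255,227),(240,227),(200,225),(358,214),(372,216),(385,216),(399,217),(340,210),(412,220),(322,168),(430,234),(462,232)]: print(u,v,P[v,u].round(3))
```

```text
255 227 [0.442 0.233 0.1  ]
240 227 [0.442 0.282 0.095]
200 225 [0.453 0.426 0.043]
358 214 [ 0.484 -0.1    0.115]
372 216 [ 0.48  -0.147  0.099]
385 216 [ 0.477 -0.186  0.12 ]
399 217 [ 0.474 -0.231  0.124]
340 210 [ 0.501 -0.044  0.082]
412 220 [ 0.469 -0.28   0.079]
322 168 [0.659 0.016 0.002]
430 234 [ 0.422 -0.333  0.102]
462 232 [ 0.434 -0.455  0.039]
```

View pics/crop.png

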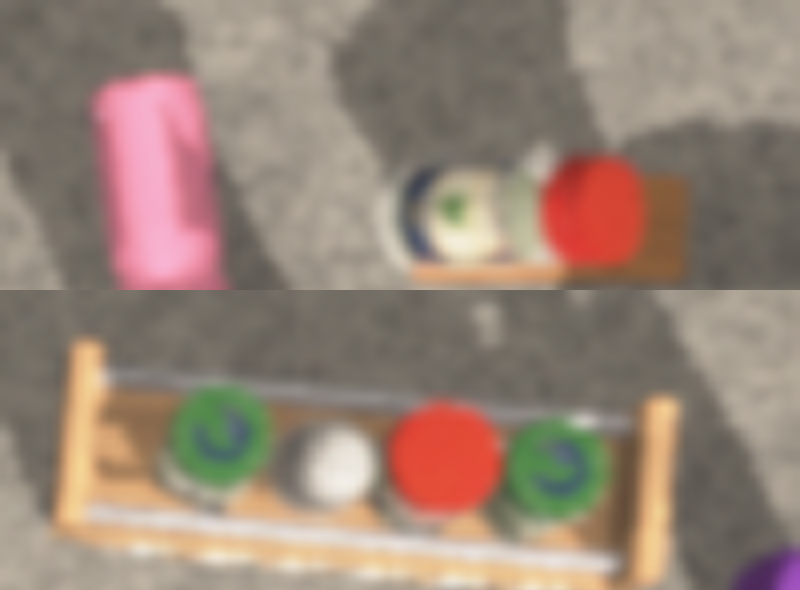

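The crop confirms it. The red-lidded jar lies on the wooden rest with its lid toward -y (crop 595,210, pixel 254,226); pink is at (200,225). The rack row from +y is green_a (358,213), shaker (372,216), red_row (385,216), green_b (399,217), so the gap must open between shaker and red_row.

Run:
```python
from h import *
from scipy.optimize import least_squares
f=load('top');P=cloud(f);C=f['color'].astype(int)
R=P[205:245,225:275].reshape(-1,3);c=C[205:245,225:275].reshape(-1,3)
red=(c[:,0]>120)&(c[:,1]<90)&(c[:,2]<90)
print('red n',red.sum(),R[red].min(0).round(3),R[red].max(0).round(3))
wood=(c[:,0]-c[:,2]>35)&~red&(R[:,2]>.005);print('wood',wood.sum(),R[wood].min(0),R[wood].max(0))
m=(R[:,2]>.03)&(~wood)&(R[:,0]>.40)&(R[:,0]<.49)
Q=R[m]
def res(p):
    x,z,yaw=p;a=np.array([np.sin(yaw)*.866,-np.cos(yaw)*.866,.5]);o=np.array([x,.26,z])
    d=Q-o;return np.linalg.norm(d-np.outer(d@a,a),axis=1)-.0225
s=least_squares(res,[.44,.07,0],loss='soft_l1',f_scale=.002)
print(s.x,np.median(abs(s.fun)),len(Q))
x,z,yaw=s.x;a=np.array([np.sin(yaw)*.866,-np.cos(yaw)*.866,.5]);o=np.array([x,.26,z])
g=abs(s.fun)<.004;t=(Q-o)@a;tr=(R[red]-o)@a
print('t',np.percentile(t[g],[0,2,98,100]),'red t',np.percentile(tr,[0,3,50,97,100]),'axis',a)
# rack
for n in('top','side'):
    f=load(n);P=cloud(f);C=f['color'].astype(int)
    box=(P[...,0]>.40)&(P[...,0]<.56)&(P[...,1]>-.29)&(P[...,1]<-.03)
    r,gg,b=C[...,0],C[...,1],C[...,2]
    M={'red':(r>110)&(gg<80)&(b<80),'green':(gg-r>25)&(gg-b>20),'grey':(abs(r-gg)<20)&(P[...,2]>.085)&(P[...,2]<.115)}
    for k,mm in M.items():
        mm=(mm&box&(P[...,2]>.07)).astype(np.uint8);N,L,S,_=cv2.connectedComponentsWithStats(mm)
        for i in range(1,N):
            if S[i,4]>8:
                q=P[L==i];zt=np.median(np.sort(q[:,2])[-len(q)//2:]);qt=q[q[:,2]>zt-.008];print(n,k,S[i,:5],zt.round(3),qt.mean(0).round(4),qt.min(0).round(3),qt.max(0).round(3))
    w=box&(P[...,2]>.074)&(P[...,2]<.088)&(r-b>40)&(r-gg<90)&(gg-b>10)
    for lo,hi in((-.29,-.2),(-.12,-.03)):
        q=P[w&(P[...,1]>lo)&(P[...,1]<hi)];print(n,'wall',len(q),q.mean(0).round(4),q.min(0).round(3),q.max(0).round(3))
```

```text
red n 181 [ 0.425  0.214 -0.001] [0.478 0.261 0.119]
wood 183 [0.42206315 0.21056381 0.00503294] [0.46747564 0.32739614 0.11059748]
[ 4.46220543e-01  7.93207012e-02 -2.58065447e-04] 0.0021017437584681525 303
t [-0.07272894 -0.07115565  0.03659058  0.03737404] red t [-0.0411294  -0.02165716  0.03078191  0.03749813  0.03923766] axis [-2.23484674e-04 -8.65999971e-01  5.00000000e-01]
top red [379 210  13  11 116] 0.12 [ 0.4795 -0.1857  0.1173] [ 0.464 -0.206  0.112] [ 0.498 -0.167  0.124]
top green [352 207  11  12  90] 0.121 [ 0.4888 -0.0967  0.1184] [ 0.47  -0.113  0.113] [ 0.507 -0.08   0.128]
top green [394 211  12  12  91] 0.12 [ 0.475  -0.2307  0.1184] [ 0.458 -0.251  0.113] [ 0.494 -0.215  0.125]
top grey [366 211  12  11  88] 0.098 [ 0.4813 -0.1442  0.0964] [ 0.467 -0.163  0.09 ] [ 0.497 -0.128  0.106]
top grey [350 212  12   9  24] 0.108 [ 0.4751 -0.0898  0.1087] [ 0.468 -0.107  0.101] [ 0.491 -0.078  0.115]
top grey [392 220   6   5  13] 0.104 [ 0.4604 -0.2191  0.1053] [ 0.456 -0.225  0.099] [ 0.466 -0.214  0.115]
top wall 90 [ 0.4684 -0.2742  0.0805] [ 0.432 -0.285  0.074] [ 0.506 -0.214  0.088]
top wall 77 [ 0.4917 -0.0441  0.0811] [ 0.458 -0.109  0.075] [ 0.532 -0.034  0.088]
side red [379 163  13  11 111] 0.118 [ 0.4728 -0.1833  0.1172] [ 0.456 -0.208  0.111] [ 0.497 -0.163  0.12 ]
side green [389 161  12   9  68] 0.119 [ 0.4683 -0.229   0.1175] [ 0.453 -0.251  0.111] [ 0.489 -0.213  0.121]
side green [360 169  12  11  78] 0.119 [ 0.482  -0.0946  0.1178] [ 0.465 -0.116  0.111] [ 0.505 -0.079  0.12 ]
side grey [358 168  42  17 196] 0.095 [ 0.4716 -0.1458  0.0933] [ 0.452 -0.243  0.088] [ 0.503 -0.074  0.102]
side wall 42 [ 0.452  -0.2734  0.0796] [ 0.431 -0.282  0.074] [ 0.477 -0.267  0.085]
side wall 78 [ 0.4869 -0.0397  0.0798] [ 0.453 -0.096  0.074] [ 0.528 -0.031  0.084]
```

Request:
drive_tool:
  steps:
    - [0, 30, -34, 10, 0, 0, -0.13]
    - [0, 60, -68, 20, 0, 0, -0.26]
    - [0, 90, -102, 30, 0, 0, -0.39]
    - [0, 120, -136, 40, 0, 0, -0.53]
    - [0, 150, -170, 50, 0, 0, -0.66]
  newtons: 30

```text
t: 0.6
tool_pos: [0.2883, 0.3866, 0.2455]
tool_rot: [-1.376, -2.824, 0.001]
ft_force: [0.5, -0.1, 0.3]
gripper_width: 0.0858
finger_force: 0.0
```

Request:
drive_tool:
  steps:
    - [0, 32, -34, 0, 0, 0, -0.13]
    - [0, 64, -68, 0, 0, 0, -0.26]
    - [0, 96, -102, 0, 0, 0, -0.39]
    - [0, 128, -136, 0, 0, 0, -0.53]
    - [0, 158, -164, 0, 0, 0, -0.67]

```text
t: 1.1
tool_pos: [0.4466, 0.2222, 0.2452]
tool_rot: [-2.23, -2.213, 0.001]
ft_force: [0.8, 0.5, 0.8]
gripper_width: 0.0854
finger_force: 0.0
```

Request:
drive_tool:
  steps:
    - [0, 0, 0, -10, 0.13, 0, 0]
    - [0, 0, 0, -20, 0.26, 0, 0]
    - [0, 0, 0, -30, 0.39, 0, 0]
    - [0, 0, 0, -45, 0.5236, 0, 0]
    - [0, 0, 0, -60, 0.5236, 0, 0]

```text
t: 1.6
tool_pos: [0.4452, 0.2217, 0.1828]
tool_rot: [-1.933, -1.917, -0.515]
ft_force: [-0.2, 0.3, 0.4]
gripper_width: 0.0852
finger_force: 0.0
```

Run:
```python
from h import *
from scipy.optimize import least_squares
f=grab('side');P=cloud(f)
C=f['color'].astype(int)
n=np.array([.0,-.866,.5])
m=(abs(P[...,0]-.445)<.04)&(P[...,1]>.2)&(P[...,1]<.35)&(P[...,2]>.02)&(P[...,2]<.125)
v,u=np.where(m);print(u.min(),u.max(),v.min(),v.max())
Q=P[m]
def res(p):
    x,z,yaw=p;a=np.array([np.sin(yaw)*.866,-np.cos(yaw)*.866,.5]);d=Q-np.array([x,.26,z])
    return np.linalg.norm(d-np.outer(d@a,a),axis=1)-.0225
s=least_squares(res,[.445,.079,0],loss='cauchy',f_scale=.002);print(s.x,(abs(s.fun)<.003).sum(),len(Q))
cv2.imwrite('pics/s1.png',cv2.resize(f['color'][200:300,220:340],None,fx=5,fy=5,interpolation=cv2.INTER_CUBIC)[...,::-1])
```

```text
261 301 210 256
[0.44520184 0.07935733 0.00351512] 783 1076
```

View pics/s1.png

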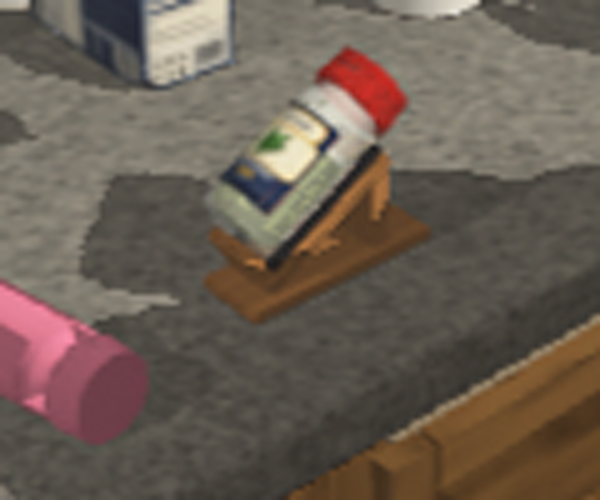

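The crop shows the jar resting freely with its red lid at (360,90); the glass sides are clear for fingers. Both fits agree: axis at x 0.445, z 0.079 at y 0.26. Going in.

Request:
drive_tool:
  steps:
    - [0, 0, 10, -35, 0, 0, 0]
    - [0, 0, 23, -71, 0, 0, 0]
    - [0, 0, 33, -89, 0, 0, 0]
    - [0, 0, 43, -106, 0, 0, 0]
    - [0, 0, 53, -123, 0, 0, 0]
  newtons: 30

```text
t: 2.15
tool_pos: [0.4455, 0.279, 0.0622]
tool_rot: [-1.926, -1.93, -0.514]
ft_force: [-0.8, -0.2, 0.2]
gripper_width: 0.0856
finger_force: 0.0
```

Request:
drive_tool:
  steps:
    - [0.3, 0, 0, 0, 0, 0, 0]
    - [0.7, 0, 0, 0, 0, 0, 0]
    - [0.8, 0, 0, 0, 0, 0, 0]
    - [0.8, 0, 0, 0, 0, 0, 0]
    - [0.8, 0, 0, 0, 0, 0, 0]

```text
t: 2.65
tool_pos: [0.4468, 0.2773, 0.0639]
tool_rot: [-1.928, -1.927, -0.519]
ft_force: [-0.9, -0.1, 6.2]
gripper_width: 0.0391
finger_force: 29.5
```

The opening of 39 mm (under 45) and the upward push show the pads bit above the axis; reopening and going about 9 mm deeper.

Request:
drive_tool:
  steps:
    - [0.4, 0, 0, 0, 0, 0, 0]
    - [0.2, 0, 0, 0, 0, 0, 0]
    - [0.2, 0, 1, -4, 0, 0, 0]
    - [0.2, 0, 3, -8, 0, 0, 0]
    - [0.2, 0, 4, -10, 0, 0, 0]

```text
t: 3.15
tool_pos: [0.4451, 0.2814, 0.0517]
tool_rot: [-1.928, -1.925, -0.515]
ft_force: [-0.0, -0.0, -0.8]
gripper_width: 0.0682
finger_force: 0.0
```

Request:
drive_tool:
  steps:
    - [0.4, 0, 4, -10, 0, 0, 0]
    - [0.7, 0, 4, -10, 0, 0, 0]
    - [0.8, 0, 4, -10, 0, 0, 0]
    - [0.8, 0, 4, -10, 0, 0, 0]
    - [0.8, 0, 4, -10, 0, 0, 0]

```text
t: 3.65
tool_pos: [0.4454, 0.2853, 0.0424]
tool_rot: [-1.927, -1.926, -0.515]
ft_force: [0.7, 0.5, -1.0]
gripper_width: 0.0423
finger_force: 30.7
```

Request:
drive_tool:
  steps:
    - [0.8, 0, 0, 15, 0, 0, 0]
    - [0.8, 0, 0, 35, 0, 0, 0]
    - [0.8, 0, -10, 60, -0.08, 0, 0]
    - [0.8, -5, -30, 80, -0.18, 0, 0]
    - [0.8, -5, -60, 90, -0.28, 0, 0]

```text
t: 4.15
tool_pos: [0.4413, 0.2248, 0.1359]
tool_rot: [-2.096, -2.095, -0.256]
ft_force: [0.0, 0.0, -2.5]
gripper_width: 0.0429
finger_force: 30.7
```

Request:
drive_tool:
  steps:
    - [0.8, 0, -30, 0, -0.12, 0, 0]
    - [0.8, -3, -60, 0, -0.24, 0, 0]
    - [0.8, -5, -90, 0, -0.36, 0, 0]
    - [0.8, -8, -120, 0, -0.48, 0, 0]
    - [0.8, -10, -150, 0, -0.6, 0, 0]

```text
t: 4.65
tool_pos: [0.431, 0.0742, 0.1344]
tool_rot: [2.026, 2.021, -0.367]
ft_force: [0.2, -0.6, -2.9]
gripper_width: 0.0429
finger_force: 30.7
```

Request:
drive_tool:
  steps:
    - [0.8, 0, -10, -10, -0.1, 0, 0]
    - [0.8, 0, -20, -20, -0.167, 0, 0]
    - [0.8, 0, -20, -30, -0.167, 0, 0]
    - [0.8, 0, -20, -40, -0.167, 0, 0]
    - [0.8, 0, -20, -40, -0.167, 0, 0]

```text
t: 5.15
tool_pos: [0.4299, 0.0551, 0.0917]
tool_rot: [1.93, 1.926, -0.517]
ft_force: [-0.5, -0.4, -1.4]
gripper_width: 0.0429
finger_force: 31.0
```

Run:
```python
from h import *
f=grab('side');print(arm.read_state()['tool_pos'],arm.read_state()['tool_rot'])
p=np.array([.43,.07,.08]);T=np.linalg.inv(f['pose']);q=T[:3,:3]@p+T[:3,3];F=200/np.tan(np.radians(f['vfov'])/2)
u,v=int(f['cx']-F*q[0]/q[2]),int(f['cy']+F*q[1]/q[2]);print(u,v)
save(f,'s2',(max(u-70,0),v-60,u+70,v+50),5)
```

```text
[0.43047154 0.05502409 0.09250722] [ 1.92945232  1.92566559 -0.51597856]
341 204
```

View pics/s2.png

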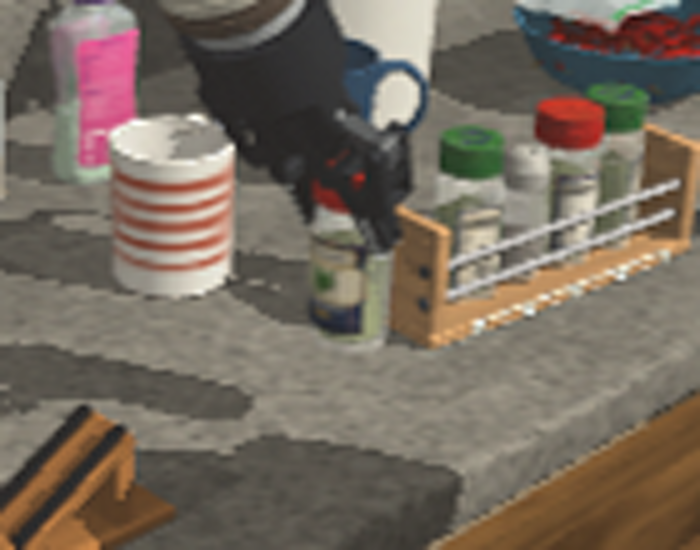

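The jar (crop 345,275) hangs upright between the fingers, over bare counter, the rack to its right. Measuring its tilt before lowering.

Run:
```python
from h import *
from scipy.optimize import least_squares
f=load('side');P=cloud(f);v,u=np.mgrid[:400,:640]
m=(u>=331)&(u<=350)&(v>=192)&(v<=212)&(abs(P[...,0]-.43)<.04)&(abs(P[...,1]-.074)<.05)
Q=P[m];print(len(Q),Q.min(0),Q.max(0))
def res(p):
    a=np.array([p[2],p[3],1]);a/=np.linalg.norm(a);d=Q-[p[0],p[1],.1]
    return np.linalg.norm(d-np.outer(d@a,a),axis=1)-.0225
s=least_squares(res,[.43,.074,0,0],loss='soft_l1',f_scale=.002);print(s.x,np.median(abs(s.fun)))
print(Q[:,2][abs(s.fun)<.003].min())
for vv in range(190,220,2):print(vv,P[vv,342].round(3),f['color'][vv,342])
```

```text
346 [0.39225827 0.06098924 0.06293053] [0.4445357  0.10102673 0.13633541]
[ 0.42782029  0.07580925 -0.05441549 -0.00163974] 0.0008617042895746573
0.06293053447865171
190 [0.413 0.09  0.136] [122 123 103]
192 [0.412 0.09  0.131] [122 123  99]
194 [0.413 0.089 0.124] [63 54 51]
196 [0.41  0.092 0.12 ] [73 69 59]
198 [0.41  0.092 0.114] [153 144 119]
200 [0.411 0.089 0.107] [166 155 131]
202 [0.41  0.091 0.102] [165 153 128]
204 [0.41  0.09  0.095] [120 113  96]
206 [0.41  0.089 0.089] [42 48 67]
208 [0.41  0.089 0.082] [57 60 72]
210 [0.41  0.089 0.076] [64 64 61]
212 [0.409 0.089 0.07 ] [138 138 119]
214 [0.41  0.088 0.063] [151 147 135]
216 [ 0.479  0.01  -0.   ] [128 122 110]
218 [0.47 0.02 0.  ] [132 126 115]
```

Request:
drive_tool:
  steps:
    - [0.8, 0, 0, -20, 0, 0, 0]
    - [0.8, 0, 0, -40, 0, 0, 0]
    - [0.8, 0, 0, -52, 0, 0, 0]
    - [0.8, 0, 0, -57, 0, 0, 0]
    - [0.8, 0, 0, -59, 0, 0, 0]

```text
t: 5.7
tool_pos: [0.431, 0.0552, 0.0337]
tool_rot: [1.928, 1.926, -0.516]
ft_force: [0.7, -0.0, -0.6]
gripper_width: 0.043
finger_force: 31.1
```

Request:
drive_tool:
  steps:
    - [0.8, 0, 0, -1, 0, 0, 0]
    - [0.8, 0, 0, -2, 0, 0, 0]
    - [0.8, 0, 0, -3, 0, 0, 0]
    - [0.8, 0, 0, -3, 0, 0, 0]
    - [0.8, 0, 0, -3, 0, 0, 0]

```text
t: 6.2
tool_pos: [0.4318, 0.0553, 0.0323]
tool_rot: [1.927, 1.924, -0.514]
ft_force: [-1.5, 0.7, 6.8]
gripper_width: 0.0429
finger_force: 31.3
```

Request:
drive_tool:
  steps:
    - [0.5, 0, 0, 0, 0, 0, 0]
    - [0.3, 0, 0, 0, 0, 0, 0]
    - [0.1, 0, 0, 0, 0, 0, 0]
    - [0, 0, 0, 0, 0, 0, 0]
    - [0, 0, 0, 0, 0, 0, 0]

```text
t: 6.7
tool_pos: [0.4306, 0.0552, 0.0304]
tool_rot: [1.928, 1.926, -0.516]
ft_force: [0.4, -0.5, -0.1]
gripper_width: 0.0852
finger_force: 0.0
```

Request:
drive_tool:
  steps:
    - [0, 0, 15, 26, 0, 0, 0]
    - [0, 0, 30, 52, 0, 0, 0]
    - [0, 0, 50, 87, 0, 0, 0]
    - [0, 0, 70, 121, 0, 0, 0]
    - [0, 0, 90, 156, 0, 0, 0]

```text
t: 7.2
tool_pos: [0.4303, 0.1459, 0.1877]
tool_rot: [1.928, 1.926, -0.516]
ft_force: [0.6, 0.5, -0.3]
gripper_width: 0.0854
finger_force: 0.0
```

Run:
```python
from h import *
from scipy.optimize import least_squares
f=grab('side');g=grab('top');P=cloud(f);G=cloud(g)
save(f,'s3',(250,130,450,250),4)
m=(abs(P[...,0]-.43)<.04)&(abs(P[...,1]-.074)<.04)&(P[...,2]>.01)&(P[...,2]<.104)
Q=P[m];print(len(Q))
def res(p):
    a=np.array([p[2],p[3],1]);a/=np.linalg.norm(a);d=Q-[p[0],p[1],.05]
    return np.linalg.norm(d-np.outer(d@a,a),axis=1)-.0225
s=least_squares(res,[.43,.074,0,0],loss='soft_l1',f_scale=.002);print('jar',s.x,np.median(abs(s.fun)))
C=g['color'].astype(int);mm=(C[...,0]>110)&(C[...,1]<80)&(C[...,2]<80)&(abs(G[...,0]-.43)<.05)&(abs(G[...,1]-.074)<.05)&(G[...,2]>.09)
q=G[mm];print('top lid',len(q),q.mean(0),q.min(0),q.max(0))
```

```text
466
jar [ 0.43050938  0.07652305  0.00204842 -0.01086383] 0.000990753118502552
top lid 107 [0.43163955 0.07819614 0.10743169] [0.41284016 0.06053506 0.09965082] [0.44893677 0.09588651 0.11482503]
```

View pics/s3.png

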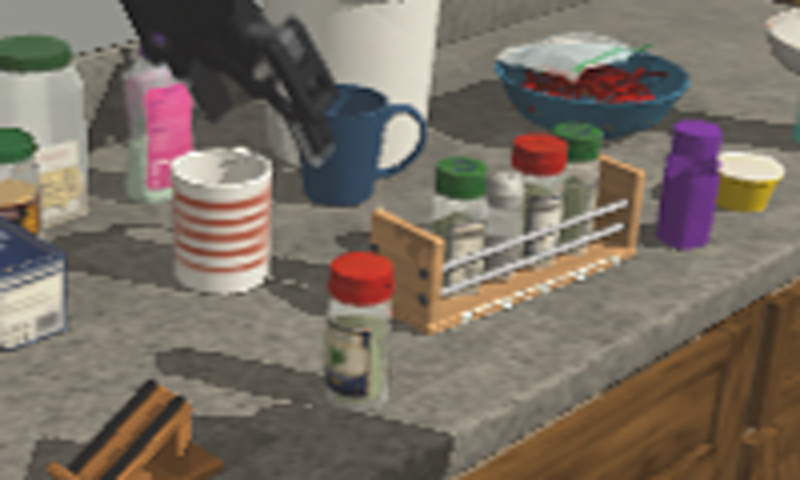

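The jar stands upright and free (crop 360,325). In the rack: green_a (462,215), shaker (505,215), red_row (540,190), green_b (578,175). Next I'll drag red_row toward -y by its upper part.

Request:
drive_tool:
  steps:
    - [0, 0, 0, 30, 0.13, 0, 0]
    - [0, 5, -30, 50, 0.26, 0, 0]
    - [0, 10, -70, 60, 0.39, 0, 0]
    - [0, 15, -110, 60, 0.516, 0, 0]
    - [0, 20, -150, 60, 0.516, 0, 0]
  newtons: 20

```text
t: 7.8
tool_pos: [0.4506, -0.0083, 0.247]
tool_rot: [2.222, 2.212, -0.003]
ft_force: [0.4, -0.6, -0.4]
gripper_width: 0.0852
finger_force: 0.0
```

Request:
drive_tool:
  steps:
    - [0, 7, -45, 0, 0, 0, -0.03]
    - [0, 14, -90, -10, 0, 0, -0.06]
    - [0, 21, -135, -30, 0, 0, -0.1]
    - [0, 28, -182, -50, 0, 0, -0.1]
    - [0, 28, -182, -60, 0, 0, -0.1]

```text
t: 8.3
tool_pos: [0.4773, -0.1911, 0.1836]
tool_rot: [2.335, 2.098, -0.012]
ft_force: [-0.3, -0.0, -0.2]
gripper_width: 0.0852
finger_force: 0.0
```

Run:
```python
from h import *
from scipy.spatial.transform import Rotation as R
s=arm.read_state();print(s['tool_pos'],R.from_rotvec(s['tool_rot']).as_matrix().round(3))
# rack yaw/front edge from side: label strip & front base edge; body cylinder fits from side
from scipy.optimize import least_squares
f=load('side');P=cloud(f)
for n,x,y,r in(('ga',.487,-.097,.0205),('rr',.478,-.186,.0225),('gb',.474,-.231,.0205),('sh',.481,-.145,.017)):
    zl=(.098,.116) if n!='sh' else (.086,.1)
    m=(np.hypot(P[...,0]-x,P[...,1]-y)<r+.006)&(P[...,2]>zl[0])&(P[...,2]<zl[1]);Q=P[m]
    r_=lambda p:np.hypot(Q[:,0]-p[0],Q[:,1]-p[1])-r
    s=least_squares(r_,[x,y],loss='soft_l1',f_scale=.002);print(n,len(Q),s.x.round(4),np.median(abs(s.fun)).round(4))
```

```text
[ 0.47726709 -0.19112217  0.18358081] [[ 0.107  0.994 -0.004]
 [ 0.994 -0.107 -0.007]
 [-0.008 -0.003 -1.   ]]
ga 73 [ 0.4874 -0.0987] 0.0008
rr 71 [ 0.478  -0.1884] 0.0013
gb 43 [ 0.4742 -0.2334] 0.001
sh 62 [ 0.4808 -0.149 ] 0.0027
```

Request:
drive_tool:
  steps:
    - [0, 1, 2, -40, 0, 0, 0]
    - [0, 1, 2, -70, 0, 0, 0]
    - [0, 1, 2, -95, 0, 0, 0]
    - [0, 1, 2, -105, 0, 0, 0]
    - [0, 1, 2, -105, 0, 0, 0]

```text
t: 8.8
tool_pos: [0.4783, -0.1837, 0.0798]
tool_rot: [2.33, 2.106, -0.01]
ft_force: [-0.6, 0.3, 0.8]
gripper_width: 0.0852
finger_force: 0.0
```

Request:
drive_tool:
  steps:
    - [0.3, 0, 0, 0, 0, 0, 0]
    - [0.7, 0, 0, 0, 0, 0, 0]
    - [0.8, 0, 0, 0, 0, 0, 0]
    - [0.8, 0, 0, 0, 0, 0, 0]
    - [0.8, 0, 0, 0, 0, 0, 0]

```text
t: 9.3
tool_pos: [0.48, -0.1849, 0.0821]
tool_rot: [2.326, 2.103, -0.008]
ft_force: [-0.8, 0.8, 5.3]
gripper_width: 0.0172
finger_force: 2.3
```

Run:
```python
from h import *
s=arm.read_state();print(s['gripper_width'],s['finger_force'],s['tool_pos'])
f=grab('side');g=grab('top')
a=cv2.resize(f['color'][130:230,330:440],(660,600),interpolation=cv2.INTER_CUBIC)
cv2.imwrite('pics/s4.png',a[...,::-1])
```

```text
0.017242415574866637 2.2713154848315753 [ 0.47995781 -0.18489914  0.08205007]
```

View pics/s4.png

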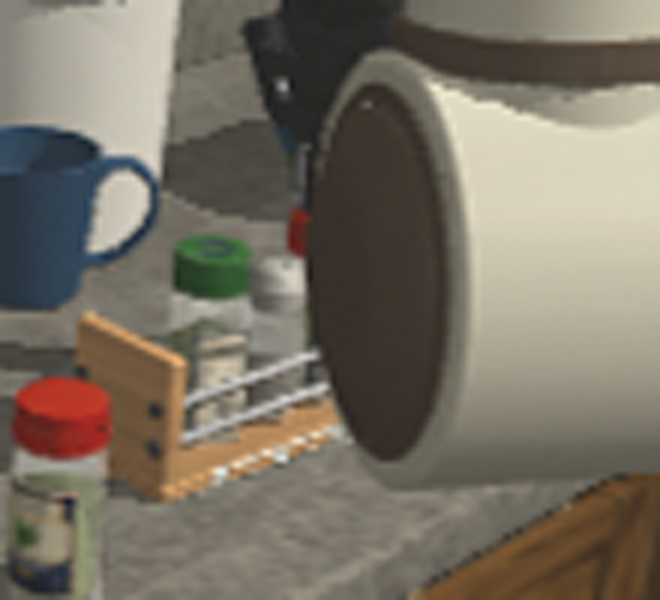

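Run:
```python
from h import *
for n in('side','top'):
    f=load(n);P=cloud(f);C=f['color'].astype(int)
    box=(P[...,0]>.42)&(P[...,0]<.54)&(P[...,1]>-.29)&(P[...,1]<-.05)&(P[...,2]>.05)
    mm=box&(C[...,0]>90)&(C[...,1]<80)&(C[...,2]<80);q=P[mm];v,u=np.where(mm)
    print(n,'red',len(q),q and 0 if len(q)==0 else (q.mean(0).round(3),q.min(0).round(3),q.max(0).round(3),u.min(),u.max(),v.min(),v.max()))
    dk=(np.abs(P[...,0]-.48)<.1)&(np.abs(P[...,1]+.187)<.03)&(P[...,2]>.06)&(C.max(-1)<90)&(C.max(-1)-C.min(-1)<25)
    q=P[dk];print('dark',len(q));
    for z in np.arange(.06,.22,.01):
        k=q[(q[:,2]>z)&(q[:,2]<=z+.01)]
        if len(k):print(round(z,2),len(k),k.min(0).round(3),k.max(0).round(3))
f=load('top');save(f,'t4',(330,180,430,240),8)
```

```text
side red 14 (array([ 0.488, -0.17 ,  0.109]), array([ 0.484, -0.179,  0.098]), array([ 0.492, -0.165,  0.118]), np.int64(378), np.int64(380), np.int64(165), np.int64(172))
dark 628
0.06 3 [ 0.473 -0.169  0.061] [ 0.473 -0.168  0.069]
0.11 2 [ 0.487 -0.182  0.118] [ 0.498 -0.178  0.119]
0.12 8 [ 0.486 -0.181  0.122] [ 0.499 -0.173  0.129]
0.13 10 [ 0.486 -0.183  0.132] [ 0.5   -0.173  0.139]
0.14 13 [ 0.486 -0.181  0.14 ] [ 0.501 -0.173  0.15 ]
0.15 11 [ 0.485 -0.187  0.15 ] [ 0.5   -0.174  0.158]
0.16 29 [ 0.487 -0.196  0.161] [ 0.516 -0.173  0.17 ]
0.17 31 [ 0.49  -0.199  0.171] [ 0.523 -0.171  0.18 ]
0.18 33 [ 0.469 -0.2    0.18 ] [ 0.528 -0.166  0.189]
0.19 48 [ 0.464 -0.195  0.19 ] [ 0.533 -0.164  0.2  ]
0.2 48 [ 0.46 -0.19  0.2 ] [ 0.541 -0.163  0.21 ]
0.21 59 [ 0.456 -0.199  0.21 ] [ 0.54  -0.162  0.22 ]
top red 12 (array([ 0.462, -0.159,  0.206]), array([ 0.45 , -0.175,  0.111]), array([ 0.476, -0.109,  0.452]), np.int64(372), np.int64(383), np.int64(202), np.int64(222))
dark 62
0.17 4 [ 0.443 -0.175  0.175] [ 0.45  -0.169  0.179]
0.18 2 [ 0.442 -0.171  0.187] [ 0.442 -0.167  0.189]
0.19 3 [ 0.435 -0.173  0.192] [ 0.439 -0.17   0.199]
0.2 3 [ 0.428 -0.175  0.202] [ 0.438 -0.171  0.208]
0.21 6 [ 0.422 -0.174  0.211] [ 0.431 -0.167  0.215]
```

View pics/t4.png

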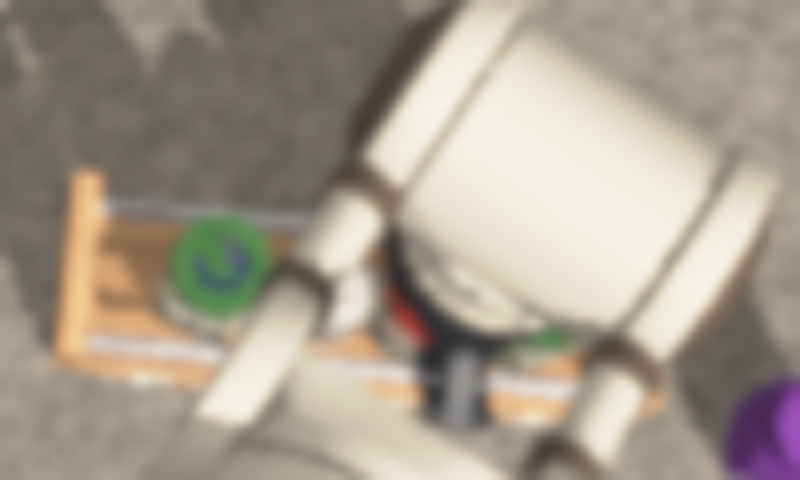

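Run:
```python
from h import *
f=load('side');T=np.linalg.inv(f['pose']);F=200/np.tan(np.radians(float(f['vfov']))/2)
def pr(p):
    q=T[:3,:3]@p+T[:3,3];return (float(f['cx'])-F*q[0]/q[2],float(f['cy'])+F*q[1]/q[2])
tcp=np.array([.4303,.1459,.1877]);tz=np.array([0,-.5,-.866])
for b in(0,.013,.03,.045):
    for dx in(-.045,.045):print(b,dx,np.round(pr(tcp-b*tz+[dx,0,0])))
# start picture: TCP .138,.558,.195 fingers along y; tips seen at about (219,292),(289,272)
tcp=np.array([.1375,.5577,.1946])
for b in(0,.013,.03,.045):
    for s in(-.045,.045):print('start',b,s,np.round(pr(tcp+[.239*s,.971*s,b])))
```

```text
0 -0.045 [336. 181.]
0 0.045 [311. 171.]
0.013 -0.045 [334. 178.]
0.013 0.045 [309. 168.]
0.03 -0.045 [332. 173.]
0.03 0.045 [307. 163.]
0.045 -0.045 [330. 169.]
0.045 0.045 [305. 159.]
start 0 -0.045 [286. 300.]
start 0 0.045 [223. 323.]
start 0.013 -0.045 [285. 293.]
start 0.013 0.045 [222. 316.]
start 0.03 -0.045 [285. 284.]
start 0.03 0.045 [220. 306.]
start 0.045 -0.045 [285. 275.]
start 0.045 0.045 [219. 296.]
```

The pictures show that the real fingertips sit about 35–45 mm behind the reported TCP, so the fingers closed on top of the lid (tips at z≈0.118). Reopening and going about 36 mm lower.

Request:
drive_tool:
  steps:
    - [0.3, 0, 0, 3, 0, 0, 0]
    - [0, 0, 0, 3, 0, 0, 0]
    - [0, 0, 0, 3, 0, 0, 0]
    - [0, 0, 0, 3, 0, 0, 0]
    - [0, 0, 0, 3, 0, 0, 0]

```text
t: 9.9
tool_pos: [0.4796, -0.1847, 0.0843]
tool_rot: [2.327, 2.103, -0.009]
ft_force: [0.2, -0.3, 0.2]
gripper_width: 0.0855
finger_force: 0.0
```

Request:
drive_tool:
  steps:
    - [0, -1, -3, -10, 0, 0, 0]
    - [0, -1, -3, -20, 0, 0, 0]
    - [0, -1, -3, -30, 0, 0, 0]
    - [0, -1, -3, -36, 0, 0, 0]
    - [0, -1, -3, -36, 0, 0, 0]

```text
t: 10.4
tool_pos: [0.4776, -0.187, 0.0469]
tool_rot: [2.329, 2.105, -0.01]
ft_force: [-0.4, 0.4, 0.4]
gripper_width: 0.0857
finger_force: 0.0
```

Request:
drive_tool:
  steps:
    - [0.3, 0, 0, 0, 0, 0, 0]
    - [0.6, 0, 0, 0, 0, 0, 0]
    - [0.6, 0, 0, 0, 0, 0, 0]
    - [0.6, 0, 0, 0, 0, 0, 0]
    - [0.6, 0, 0, 0, 0, 0, 0]

```text
t: 10.9
tool_pos: [0.4792, -0.1881, 0.0491]
tool_rot: [2.326, 2.102, -0.008]
ft_force: [0.5, -0.1, 2.4]
gripper_width: 0.044
finger_force: 20.4
```

```bash
python3 -c "
from h import *
print(arm.hold_point_z,arm.read_state())"
```

```text
0.0187 {'t': 10.9, 'qpos': array([-0.60465499,  0.16918073,  1.89506187, -0.00734477,  1.07248565,
       -0.50019285]), 'dq': array([ 0.00075631, -0.00042046, -0.00100694, -0.00026038,  0.00105976,
        0.00028531]), 'joint_torque': array([-5.75253437e-02, -3.43047667e+01, -2.75791490e+01, -3.95149214e-02,
       -2.76391720e-02, -4.18206873e-04]), 'tool_pos': array([ 0.47919531, -0.18805605,  0.04912789]), 'tool_rot': array([ 2.32608471,  2.10233166, -0.00809323]), 'ft_force': array([ 0.54795814, -0.11334709,  2.36560166]), 'moment': array([-0.02091651,  0.02897146,  0.00730453]), 'finger_force': 20.434495210647583, 'gripper_width': 0.043992072638932025}
```

Request:
drive_tool:
  steps:
    - [0.6, 0, -3, 0, 0, 0, 0]
    - [0.6, -1, -6, 0, 0, 0, 0]
    - [0.6, -1, -9, 0, 0, 0, 0]
    - [0.6, -1, -12, 0, 0, 0, 0]
    - [0.6, -1, -14, 0, 0, 0, 0]

```text
t: 11.4
tool_pos: [0.4786, -0.202, 0.0496]
tool_rot: [2.326, 2.102, -0.007]
ft_force: [-0.9, 2.4, 7.5]
gripper_width: 0.0442
finger_force: 21.0
```

Request:
drive_tool:
  steps:
    - [0.6, 0, -1, 0, 0, 0, 0]
    - [0.6, 0, -2, 0, 0, 0, 0]
    - [0.6, 0, -3, 0, 0, 0, 0]
    - [0.6, 0, -4, 0, 0, 0, 0]
    - [0.6, 0, -4, 0, 0, 0, 0]

```text
t: 11.9
tool_pos: [0.4785, -0.2059, 0.0495]
tool_rot: [2.327, 2.102, -0.007]
ft_force: [0.3, 1.9, 7.2]
gripper_width: 0.044
finger_force: 21.0
```

Request:
drive_tool:
  steps:
    - [0.6, 0, -1, 0, 0, 0, 0]
    - [0.6, 0, -2, 0, 0, 0, 0]
    - [0.6, 0, -3, 0, 0, 0, 0]
    - [0.6, 0, -3, 0, 0, 0, 0]
    - [0.6, 0, -3, 0, 0, 0, 0]

```text
t: 12.4
tool_pos: [0.4783, -0.2088, 0.0494]
tool_rot: [2.327, 2.102, -0.007]
ft_force: [0.4, 1.9, 6.4]
gripper_width: 0.0443
finger_force: 21.0
```

Request:
drive_tool:
  steps:
    - [0.6, 0, -1, 0, 0, 0, 0]
    - [0.6, 0, -2, 0, 0, 0, 0]
    - [0.6, 0, -2, 0, 0, 0, 0]
    - [0.6, 0, -2, 0, 0, 0, 0]
    - [0.6, 0, -2, 0, 0, 0, 0]

```text
t: 12.9
tool_pos: [0.4782, -0.2107, 0.0493]
tool_rot: [2.327, 2.103, -0.007]
ft_force: [0.4, 1.7, 5.7]
gripper_width: 0.0444
finger_force: 21.0
```

Request:
drive_tool:
  steps:
    - [0.6, 0, -1, 0, 0, 0, 0]
    - [0.6, 0, -2, 0, 0, 0, 0]
    - [0.6, 0, -3, 0, 0, 0, 0]
    - [0.6, 0, -3, 0, 0, 0, 0]
    - [0.6, 0, -3, 0, 0, 0, 0]

```text
t: 13.4
tool_pos: [0.4782, -0.2123, 0.0491]
tool_rot: [2.328, 2.104, -0.005]
ft_force: [-0.3, 6.4, 6.5]
gripper_width: 0.0439
finger_force: 21.3
```

Run:
```python
from h import *
f=grab('top')
P=cloud(f);C=f['color'].astype(int)
r,g,b=C[...,0],C[...,1],C[...,2]
m=(P[...,0]>.44)&(P[...,0]<.52)&(P[...,1]<-.2)&(P[...,1]>-.29)&(P[...,2]>.105)&(P[...,2]<.13)&(g-r>20)
q=P[m];print(len(q),q.min(0),q.max(0),q.mean(0))
print(arm.read_state()['ft_force'])
```

```text
Traceback (most recent call last):
ValueError: zero-size array to reduction operation minimum which has no identity
```

Request:
drive_tool:
  steps:
    - [0.3, 0, 1, 0, 0, 0, 0]
    - [0, 0, 1, 0, 0, 0, 0]
    - [0, 0, 1, 0, 0, 0, 0]
    - [0, 0, 1, 0, 0, 0, 0]
    - [0, 0, 1, 15, 0, 0, 0]

```text
t: 13.95
tool_pos: [0.4759, -0.2117, 0.0615]
tool_rot: [2.331, 2.106, -0.01]
ft_force: [-0.7, 0.1, 0.8]
gripper_width: 0.0854
finger_force: 0.0
```

Request:
drive_tool:
  steps:
    - [0, 0, 0, 45, 0, 0, 0]
    - [0, 0, 20, 60, 0, 0, 0]
    - [0, 3, 50, 60, 0, 0, 0]
    - [0, 3, 65, 60, 0, 0, 0]
    - [0, 3, 65, 60, 0, 0, 0]

```text
t: 14.45
tool_pos: [0.4801, -0.1461, 0.1228]
tool_rot: [2.325, 2.107, -0.009]
ft_force: [-0.3, -0.7, 0.0]
gripper_width: 0.0853
finger_force: 0.0
```

Run:
```python
from h import *
from scipy.optimize import least_squares
f=grab('side');P=cloud(f);save(f,'s5',(330,130,440,220),6)
print(arm.read_state()['tool_pos'])
for n,x,y,r in(('ga',.487,-.099,.0205),('rr',.476,-.212,.0225),('gb',.470,-.253,.0205),('sh',.481,-.147,.017)):
    zl=(.098,.116) if n!='sh' else (.086,.1)
    m=(np.hypot(P[...,0]-x,P[...,1]-y)<r+.006)&(P[...,2]>zl[0])&(P[...,2]<zl[1]);Q=P[m]
    if len(Q)<10: print(n,len(Q));continue
    s=least_squares(lambda p:np.hypot(Q[:,0]-p[0],Q[:,1]-p[1])-r,[x,y],loss='soft_l1',f_scale=.002);print(n,len(Q),s.x.round(4),np.median(abs(s.fun)).round(4))
```

```text
[ 0.48019962 -0.14723981  0.12280675]
ga 69 [ 0.4869 -0.0983] 0.0011
rr 0
gb 0
sh 60 [ 0.4803 -0.1498] 0.0022
```

Request:
drive_tool:
  steps:
    - [0, 0, 0, -30, 0, 0, 0]
    - [0, 0, 0, -60, 0, 0, 0]
    - [0, 0, 0, -80, 0, 0, 0]
    - [0, 0, 0, -94, 0, 0, 0]
    - [0, 0, 0, -94, 0, 0, 0]

```text
t: 15.0
tool_pos: [0.4789, -0.1475, 0.0272]
tool_rot: [2.331, 2.105, -0.011]
ft_force: [0.3, 0.2, -0.1]
gripper_width: 0.0853
finger_force: 0.0
```

Request:
drive_tool:
  steps:
    - [0.3, 0, 0, 0, 0, 0, 0]
    - [0.6, 0, 0, 0, 0, 0, 0]
    - [0.65, 0, 0, 0, 0, 0, 0]
    - [0.65, 0, 0, 0, 0, 0, 0]
    - [0.65, 0, 0, 0, 0, 0, 0]

```text
t: 15.5
tool_pos: [0.4818, -0.1483, 0.0307]
tool_rot: [2.325, 2.102, -0.007]
ft_force: [0.2, 0.5, 4.8]
gripper_width: 0.0328
finger_force: 19.5
```

Closed at 33 mm, i.e. on the shaker's 34 mm neck: firm enough to drag.

Request:
drive_tool:
  steps:
    - [0.65, 0, 3, 0, 0, 0, 0]
    - [0.65, 1, 6, 0, 0, 0, 0]
    - [0.65, 1, 9, 0, 0, 0, 0]
    - [0.65, 1, 12, 0, 0, 0, 0]
    - [0.65, 2, 15, 0, 0, 0, 0]

```text
t: 16.0
tool_pos: [0.4848, -0.1343, 0.0313]
tool_rot: [2.323, 2.099, -0.007]
ft_force: [1.0, -3.7, 7.0]
gripper_width: 0.0331
finger_force: 19.3
```

Request:
drive_tool:
  steps:
    - [0.65, 0, 2, 0, 0, 0, 0]
    - [0.65, 0, 4, 0, 0, 0, 0]
    - [0.65, 1, 6, 0, 0, 0, 0]
    - [0.65, 1, 8, 0, 0, 0, 0]
    - [0.65, 1, 10, 0, 0, 0, 0]

```text
t: 16.5
tool_pos: [0.486, -0.1247, 0.0314]
tool_rot: [2.322, 2.099, -0.007]
ft_force: [1.3, -3.9, 5.7]
gripper_width: 0.0335
finger_force: 20.4
```

Request:
drive_tool:
  steps:
    - [0.65, 0, 2, 0, 0, 0, 0]
    - [0.65, 0, 4, 0, 0, 0, 0]
    - [0.65, 1, 6, 0, 0, 0, 0]
    - [0.65, 1, 7, 0, 0, 0, 0]
    - [0.65, 1, 7, 0, 0, 0, 0]

```text
t: 17.0
tool_pos: [0.4863, -0.1175, 0.0311]
tool_rot: [2.323, 2.1, -0.009]
ft_force: [0.4, -2.8, 5.6]
gripper_width: 0.0329
finger_force: 20.9
```

Request:
drive_tool:
  steps:
    - [0.65, 0, 1, 0, 0, 0, 0]
    - [0.65, 0, 2, 0, 0, 0, 0]
    - [0.65, 0, 3, 0, 0, 0, 0]
    - [0.65, 0, 3, 0, 0, 0, 0]
    - [0.65, 0, 3, 0, 0, 0, 0]

```text
t: 17.5
tool_pos: [0.4862, -0.1147, 0.031]
tool_rot: [2.323, 2.1, -0.009]
ft_force: [0.0, -4.6, 6.0]
gripper_width: 0.0329
finger_force: 20.9
```

Request:
drive_tool:
  steps:
    - [0.3, 0, -1, 0, 0, 0, 0]
    - [0, 0, -1, 0, 0, 0, 0]
    - [0, 0, -1, 0, 0, 0, 0]
    - [0, 0, -1, 30, 0, 0, 0]
    - [0, 0, -1, 70, 0, 0, 0]

```text
t: 18.0
tool_pos: [0.4821, -0.1123, 0.0976]
tool_rot: [-2.329, -2.105, 0.012]
ft_force: [1.2, 0.1, 0.1]
gripper_width: 0.0855
finger_force: 0.0
```

Request:
drive_tool:
  steps:
    - [0, 0, 20, 25, 0, 0, 0]
    - [0, -15, 60, 35, 0, 0, 0]
    - [0, -30, 105, 35, 0, 0, 0]
    - [0, -45, 150, 35, 0, 0, 0]
    - [0, -55, 193, 35, 0, 0, 0]

```text
t: 18.5
tool_pos: [0.4281, 0.0811, 0.1341]
tool_rot: [2.328, 2.103, -0.009]
ft_force: [0.7, 0.3, 0.5]
gripper_width: 0.0854
finger_force: 0.0
```

```bash
cat > look.py <<'E'
from h import *
from scipy.optimize import least_squares
import sys
def fits(P,L):
  for n,x,y,r in L:
    zl=(.098,.116) if n!='sh' else (.086,.1)
    if n=='jar': zl=(.02,.104)
    m=(np.hypot(P[...,0]-x,P[...,1]-y)<r+.008)&(P[...,2]>zl[0])&(P[...,2]<zl[1]);Q=P[m]
    if len(Q)<10: print(n,len(Q));continue
    s=least_squares(lambda p:np.hypot(Q[:,0]-p[0],Q[:,1]-p[1])-r,[x,y],loss='soft_l1',f_scale=.002);print(n,len(Q),s.x.round(4),np.median(abs(s.fun)).round(4))
L=[('ga',.491,-.069,.0205),('sh',.486,-.113,.017),('rr',.477,-.212,.0225),('gb',.472,-.255,.0205),('jar',.431,.077,.0225)]
E
python3 - <<'E'
from look import *
f=grab('side');g=grab('top')
print(arm.read_state()['tool_pos'])
for h in(f,g): fits(cloud(h),L)
a=cv2.resize(f['color'][130:230,300:440],(700,500),interpolation=cv2.INTER_CUBIC)[...,::-1];cv2.imwrite('pics/s6.png',a)
E
```

```text
[0.42740805 0.08360848 0.13380644]
ga 57 [ 0.4889 -0.086 ] 0.001
sh 42 [ 0.4674 -0.1122] 0.0035
rr 45 [ 0.4742 -0.2038] 0.0053
gb 8
jar 423 [0.4306 0.0765] 0.001
ga 35 [ 0.4891 -0.068 ] 0.0049
sh 43 [ 0.4803 -0.1139] 0.004
rr 76 [ 0.4834 -0.2153] 0.0063
gb 26 [ 0.465  -0.2552] 0.0035
jar 3
```

View pics/s6.png

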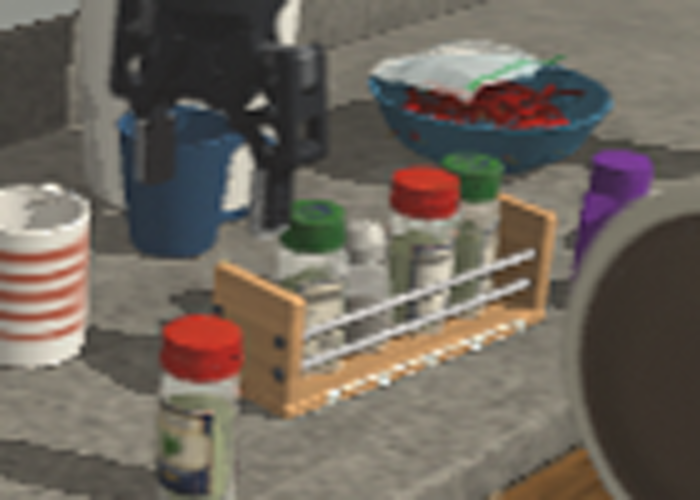

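```bash
cat > look.py <<'E'
from h import *
from scipy.optimize import least_squares
u=np.array([.105,.9945])
def fits(P,L):
  for n,y,r in L:
    p=np.array([.482,-.159])+u*(y+.159)/.9945
    zl=(.098,.116) if n!='sh' else (.086,.098)
    for _ in range(6):
      m=(np.hypot(P[...,0]-p[0],P[...,1]-p[1])<r+.005)&(P[...,2]>zl[0])&(P[...,2]<zl[1]);Q=P[m]
      if len(Q)<6: break
      p=least_squares(lambda p:np.hypot(Q[:,0]-p[0],Q[:,1]-p[1])-r,p,loss='soft_l1',f_scale=.002).x
    print(n,len(Q),p.round(4),'along',round(float((p-[.482,-.159])@u)*1000,1))
def lids(g):
  P=cloud(g);C=g['color'].astype(int);r,gg,b=C[...,0],C[...,1],C[...,2]
  box=(P[...,0]>.42)&(P[...,0]<.54)&(P[...,1]>-.29)&(P[...,1]<-.03)
  for k,mm in {'red':(r>110)&(gg<80)&(b<80)&(P[...,2]>.1),'green':(gg-r>25)&(gg-b>20)&(P[...,2]>.1),'grey':(abs(r-gg)<20)&(P[...,2]>.085)&(P[...,2]<.103)}.items():
    N,Lb,S,c=cv2.connectedComponentsWithStats((mm&box).astype(np.uint8))
    for i in range(1,N):
      if S[i,4]>15: q=P[Lb==i];print(k,S[i].tolist(),q.mean(0).round(3),'along',round(float((q.mean(0)[:2]-[.482,-.159])@u)*1000,1))
E
python3 - <<'E'
from look import *
f=load('side');g=load('top')
fits(cloud(f),[('ga',-.086,.0205),('sh',-.130,.017),('rr',-.200,.0225),('gb',-.240,.0205)])
lids(f);print();lids(g)
E
```

```text
ga 62 [ 0.4888 -0.0861] along 73.3
sh 38 [ 0.4867 -0.1342] along 25.1
rr 72 [ 0.4785 -0.1904] along -31.6
gb 45 [ 0.475  -0.2354] along -76.7
red [379, 163, 13, 11, 91] [ 0.47  -0.183  0.114] along -25.1
green [389, 161, 12, 9, 66] [ 0.466 -0.228  0.114] along -69.9
green [359, 170, 10, 10, 68] [ 0.478 -0.082  0.115] along 76.2
grey [378, 168, 22, 10, 74] [ 0.464 -0.198  0.091] along -40.3
grey [356, 174, 22, 11, 117] [ 0.478 -0.098  0.093] along 59.8

red [378, 210, 14, 12, 124] [ 0.479 -0.186  0.117] along -27.2
green [349, 207, 11, 12, 85] [ 0.489 -0.086  0.118] along 73.0
green [394, 211, 12, 12, 92] [ 0.476 -0.232  0.117] along -72.9
grey [363, 210, 10, 11, 77] [ 0.483 -0.134  0.094] along 25.3
```

The picture shows the jars still nearly together: shaker (368,250), red_row (425,195). Green_a and the shaker moved about 13 mm, but red_row only about 2 mm. It tipped about its foot while its top was dragged, then came back. Second try: grip harder, lift 6 mm to take the weight off, then slide.

Request:
drive_tool:
  steps:
    - [0, 10, -45, 10, 0, 0, 0]
    - [0, 20, -90, 20, 0, 0, 0]
    - [0, 30, -140, 20, 0, 0, 0]
    - [0, 40, -190, 10, 0, 0, 0]
    - [0, 48, -235, 0, 0, 0, 0]
  newtons: 60

```text
t: 19.1
tool_pos: [0.4779, -0.1586, 0.1345]
tool_rot: [2.327, 2.102, -0.008]
ft_force: [1.3, 0.6, 0.4]
gripper_width: 0.0852
finger_force: 0.0
```

Request:
drive_tool:
  steps:
    - [0, 2, -36, 0, 0, 0, 0]
    - [0, 2, -36, -30, 0, 0, 0]
    - [0, 2, -36, -60, 0, 0, 0]
    - [0, 2, -36, -85, 0, 0, 0]
    - [0, 2, -36, -92, 0, 0, 0]

```text
t: 19.6
tool_pos: [0.477, -0.1907, 0.039]
tool_rot: [-2.33, -2.105, 0.011]
ft_force: [-0.4, 0.4, -0.4]
gripper_width: 0.0854
finger_force: 0.0
```

Request:
drive_tool:
  steps:
    - [0.3, 0, 0, 0, 0, 0, 0]
    - [0.6, 0, 0, 0, 0, 0, 0]
    - [0.65, 0, 0, 0, 0, 0, 0]
    - [0.65, 0, 0, 0, 0, 0, 0]
    - [0.65, 0, 0, 0, 0, 0, 0]

```text
t: 20.1
tool_pos: [0.4809, -0.1926, 0.0444]
tool_rot: [2.324, 2.101, -0.008]
ft_force: [-1.1, 0.2, 7.1]
gripper_width: 0.0433
finger_force: 60.5
```

Request:
drive_tool:
  steps:
    - [0.65, 0, 0, 3, 0, 0, 0]
    - [0.65, 0, 0, 6, 0, 0, 0]
    - [0.65, 0, 0, 8, 0, 0, 0]
    - [0.65, 0, 0, 8, 0, 0, 0]
    - [0.65, 0, 0, 8, 0, 0, 0]

```text
t: 20.6
tool_pos: [0.4796, -0.1917, 0.0504]
tool_rot: [2.327, 2.103, -0.009]
ft_force: [0.4, -0.4, -1.5]
gripper_width: 0.0434
finger_force: 60.9
```

Request:
drive_tool:
  steps:
    - [0.65, 0, -3, 0, 0, 0, 0]
    - [0.65, -1, -6, 0, 0, 0, 0]
    - [0.65, -1, -9, 0, 0, 0, 0]
    - [0.65, -1, -12, 0, 0, 0, 0]
    - [0.65, -1, -14, 0, 0, 0, 0]

```text
t: 21.1
tool_pos: [0.4787, -0.2061, 0.0504]
tool_rot: [2.327, 2.103, -0.009]
ft_force: [-0.2, 0.2, -1.1]
gripper_width: 0.0434
finger_force: 60.9
```

Run:
```python
from look import *
s=arm.read_state();print(s['tool_pos'],s['ft_force'],s['moment'])
f=grab('side');g=grab('top')
lids(f);print();lids(g)
P=cloud(f);C=f['color'].astype(int);m=(C[...,0]>90)&(C[...,1]<70)&(C[...,2]<70)&(abs(P[...,1]+.2)<.05)&(abs(P[...,0]-.48)<.06)
print('red',m.sum(),P[m].min(0),P[m].max(0))
```

```text
[ 0.47865622 -0.20609202  0.05042799] [-0.22559332  0.1924368  -1.07674861] [ 0.09948646 -0.02180415 -0.01119049]
green [358, 170, 12, 10, 72] [ 0.478 -0.083  0.114] along 74.9
grey [356, 174, 24, 11, 118] [ 0.476 -0.103  0.093] along 55.3

green [349, 207, 12, 12, 91] [ 0.488 -0.088  0.118] along 71.1
grey [364, 212, 7, 9, 36] [ 0.482 -0.13   0.094] along 28.7Traceback (most recent call last):
  File "<stdin>", line 6, in <module>
    return umr_minimum(a, axis, None, out, keepdims, initial, where)
ValueError: zero-size array to reduction operation minimum which has no identity
```

Request:
drive_tool:
  steps:
    - [0.65, 0, -1, 0, 0, 0, 0]
    - [0.65, 0, -2, 0, 0, 0, 0]
    - [0.65, 0, -3, 0, 0, 0, 0]
    - [0.65, 0, -3, 0, 0, 0, 0]
    - [0.65, 0, -3, 0, 0, 0, 0]

```text
t: 21.7
tool_pos: [0.4787, -0.2088, 0.0505]
tool_rot: [2.327, 2.103, -0.009]
ft_force: [0.4, -0.3, -0.6]
gripper_width: 0.0435
finger_force: 60.9
```

Request:
drive_tool:
  steps:
    - [0.65, 0, -1, 0, 0, 0, 0]
    - [0.65, 0, -2, 0, 0, 0, 0]
    - [0.65, 0, -3, 0, 0, 0, 0]
    - [0.65, 0, -3, 0, 0, 0, 0]
    - [0.65, 0, -3, 0, 0, 0, 0]

```text
t: 22.2
tool_pos: [0.4789, -0.2108, 0.0506]
tool_rot: [2.328, 2.104, -0.006]
ft_force: [1.1, 5.0, 0.8]
gripper_width: 0.0437
finger_force: 60.9
```

Request:
drive_tool:
  steps:
    - [0.65, 0, 1, -2, 0, 0, 0]
    - [0.65, 0, 1, -4, 0, 0, 0]
    - [0.65, 0, 1, -6, 0, 0, 0]
    - [0.65, 0, 1, -7, 0, 0, 0]
    - [0.65, 0, 1, -7, 0, 0, 0]

```text
t: 22.7
tool_pos: [0.4789, -0.2107, 0.0445]
tool_rot: [2.327, 2.104, -0.009]
ft_force: [-3.2, 5.6, 8.6]
gripper_width: 0.0432
finger_force: 61.7
```

Request:
drive_tool:
  steps:
    - [0.4, 0, 0, 0, 0, 0, 0]
    - [0, 0, 0, 0, 0, 0, 0]
    - [0, 0, 0, 0, 0, 0, 0]
    - [0, 0, 0, 30, 0, 0, 0]
    - [0, 0, 0, 75, 0, 0, 0]

```text
t: 23.2
tool_pos: [0.4762, -0.2094, 0.1161]
tool_rot: [-2.329, -2.105, 0.012]
ft_force: [0.2, -0.6, 0.2]
gripper_width: 0.0855
finger_force: 0.0
```

Request:
drive_tool:
  steps:
    - [0, 0, 20, 25, 0, 0, 0]
    - [0, 2, 50, 30, 0, 0, 0]
    - [0, 4, 79, 30, 0, 0, 0]
    - [0, 4, 79, 30, 0, 0, 0]
    - [0, 4, 79, 30, 0, 0, 0]

```text
t: 23.7
tool_pos: [0.4826, -0.1318, 0.1483]
tool_rot: [2.326, 2.104, -0.009]
ft_force: [0.1, -0.3, -0.5]
gripper_width: 0.0859
finger_force: 0.0
```

Run:
```python
from look import *
s=arm.read_state();print(s['tool_pos'],s['ft_force'])
f=grab('side');g=grab('top')
fits(cloud(f),[('ga',-.086,.0205),('sh',-.134,.017),('rr',-.209,.0225),('gb',-.252,.0205)])
lids(f);print();lids(g)
```

```text
[ 0.48263121 -0.13176721  0.14832771] [ 0.05788589 -0.26350209 -0.51326994]
ga 72 [ 0.4871 -0.0897] along 69.4
sh 46 [ 0.4802 -0.1425] along 16.3
rr 17 [ 0.4754 -0.2061] along -47.5
gb 0 [ 0.4722 -0.252 ] along -93.5
green [358, 170, 12, 10, 72] [ 0.478 -0.084  0.114] along 74.3
grey [356, 174, 25, 11, 124] [ 0.475 -0.104  0.093] along 54.0

green [354, 210, 7, 9, 28] [ 0.481 -0.099  0.118] along 60.0
green [400, 213, 10, 11, 43] [ 0.467 -0.252  0.118] along -94.0
```

Run:
```python
from look import *
P=cloud(load('side'))
X=P.reshape(-1,3);d=X[:,:2]-[.482,-.159];al=d@u*1000;ac=(d@[.9945,-.105])*1000;z=X[:,2]
for lo,hi in((.058,.07),(.07,.082),(.086,.092),(.092,.1),(.1,.118)):
    m=(z>lo)&(z<hi)&(al>-10)&(al<100)&(abs(ac)<30)
    print(lo,[(int(b),int(((al[m]//4)*4==b).sum()),round(float(ac[m][(al[m]//4)*4==b].min()),1)) for b in np.unique((al[m]//4)*4)])
```

```text
0.058 [(12, 3, -21.2), (16, 4, -22.9), (20, 3, -22.3), (24, 5, -20.8), (28, 3, -21.5), (32, 6, -17.9), (36, 9, -14.1), (40, 1, -8.2), (60, 4, -26.0), (64, 3, -24.8), (68, 3, -26.4), (72, 3, -26.5), (76, 5, -27.5), (80, 6, -22.7), (84, 10, -20.4), (88, 3, -13.8)]
0.07 [(12, 3, -21.1), (16, 3, -21.5), (20, 1, -20.2), (24, 5, -22.9), (28, 9, -18.6), (32, 12, -18.8), (36, 1, -11.4), (64, 4, -26.7), (68, 5, -26.0), (72, 3, -27.6), (76, 5, -25.5), (80, 9, -21.5), (84, 6, -21.1), (88, 13, -15.8), (92, 2, -8.9)]
0.086 [(0, 1, -12.0), (8, 1, -19.8), (12, 2, -19.7), (16, 1, -20.0), (20, 2, -20.6), (24, 3, -21.8), (28, 4, -16.9), (32, 8, -16.1), (36, 1, -6.0), (52, 1, -20.0), (60, 3, -24.9), (64, 1, -23.1), (68, 1, -23.9), (72, 1, -23.9), (76, 2, -23.2), (80, 5, -21.3), (84, 5, -16.4), (88, 10, -17.6)]
0.092 [(8, 1, -13.8), (12, 3, -16.9), (16, 5, -21.0), (20, 7, -17.9), (24, 6, -19.5), (28, 8, -15.7), (32, 1, -5.6), (56, 1, -18.6), (60, 1, -21.4), (64, 2, -21.0), (68, 2, -21.6), (72, 3, -23.9), (76, 6, -23.5), (80, 4, -19.4), (84, 5, -18.0), (88, 5, -8.2)]
0.1 [(20, 3, -13.8), (48, 1, -2.6), (52, 1, -10.8), (56, 1, 9.7), (60, 5, -22.3), (64, 2, -21.8), (68, 5, -25.0), (72, 9, -24.9), (76, 10, -22.3), (80, 7, -20.8), (84, 22, -20.3), (88, 16, -13.7)]
```

Request:
drive_tool:
  steps:
    - [0, 0, -10, -30, 0, 0, 0]
    - [0, 0, -10, -60, 0, 0, 0]
    - [0, 0, -10, -90, 0, 0, 0]
    - [0, 0, -10, -115, 0, 0, 0]
    - [0, 0, -10, -122, 0, 0, 0]
  newtons: 50

```text
t: 24.3
tool_pos: [0.4802, -0.1415, 0.0233]
tool_rot: [-2.332, -2.104, 0.012]
ft_force: [0.5, 1.0, -0.7]
gripper_width: 0.0856
finger_force: 0.0
```

Request:
drive_tool:
  steps:
    - [0.3, 0, 0, 0, 0, 0, 0]
    - [0.6, 0, 0, 0, 0, 0, 0]
    - [0.7, 0, 0, 0, 0, 0, 0]
    - [0.7, 0, 0, 0, 0, 0, 0]
    - [0.7, 0, 0, 0, 0, 0, 0]

```text
t: 24.8
tool_pos: [0.4838, -0.1424, 0.0282]
tool_rot: [2.325, 2.102, -0.007]
ft_force: [-2.0, 0.3, 6.2]
gripper_width: 0.0325
finger_force: 49.3
```

Request:
drive_tool:
  steps:
    - [0.7, 0, 0, 3, 0, 0, 0]
    - [0.7, 0, 0, 6, 0, 0, 0]
    - [0.7, 0, 0, 9, 0, 0, 0]
    - [0.7, 0, 0, 9, 0, 0, 0]
    - [0.7, 0, 0, 9, 0, 0, 0]

```text
t: 25.3
tool_pos: [0.4827, -0.1417, 0.0355]
tool_rot: [2.327, 2.103, -0.009]
ft_force: [0.9, 0.0, -1.6]
gripper_width: 0.0322
finger_force: 49.3
```

Request:
drive_tool:
  steps:
    - [0.7, 1, 5, 0, 0, 0, 0]
    - [0.7, 1, 10, 0, 0, 0, 0]
    - [0.7, 2, 15, 0, 0, 0, 0]
    - [0.7, 2, 20, 0, 0, 0, 0]
    - [0.7, 3, 25, 0, 0, 0, 0]

```text
t: 25.8
tool_pos: [0.4857, -0.1164, 0.0355]
tool_rot: [2.327, 2.103, -0.009]
ft_force: [-2.7, -7.0, 2.5]
gripper_width: 0.0323
finger_force: 50.1
```

Request:
drive_tool:
  steps:
    - [0.7, 0, 1, 0, 0, 0, 0]
    - [0.7, 0, 2, 0, 0, 0, 0]
    - [0.7, 0, 3, 0, 0, 0, 0]
    - [0.7, 0, 4, 0, 0, 0, 0]
    - [0.7, 0, 4, 0, 0, 0, 0]

```text
t: 26.3
tool_pos: [0.4867, -0.1153, 0.0362]
tool_rot: [2.323, 2.1, -0.011]
ft_force: [-0.3, -9.9, -1.8]
gripper_width: 0.0321
finger_force: 49.2
```

Request:
drive_tool:
  steps:
    - [0.7, 0, 1, 0, 0, 0, 0]
    - [0.7, 0, 2, 0, 0, 0, 0]
    - [0.7, 0, 3, 0, 0, 0, 0]
    - [0.7, 0, 3, 0, 0, 0, 0]
    - [0.7, 0, 3, 0, 0, 0, 0]

```text
t: 26.8
tool_pos: [0.4876, -0.1139, 0.037]
tool_rot: [2.32, 2.098, -0.012]
ft_force: [-0.1, -13.5, -1.5]
gripper_width: 0.0322
finger_force: 49.2
```

Request:
drive_tool:
  steps:
    - [0.7, 0, -3, 0, 0, 0, 0]
    - [0.7, 0, -5, -3, 0, 0, 0]
    - [0.7, 0, -5, -6, 0, 0, 0]
    - [0.7, 0, -5, -9, 0, 0, 0]
    - [0.7, 0, -5, -9, 0, 0, 0]

```text
t: 27.3
tool_pos: [0.486, -0.115, 0.028]
tool_rot: [2.326, 2.104, -0.01]
ft_force: [-4.4, -0.6, 13.0]
gripper_width: 0.0321
finger_force: 51.8
```

Request:
drive_tool:
  steps:
    - [0.4, 0, 0, 0, 0, 0, 0]
    - [0, 0, 0, 0, 0, 0, 0]
    - [0, 0, 0, 0, 0, 0, 0]
    - [0, 0, 0, 40, 0, 0, 0]
    - [0, 0, 0, 85, 0, 0, 0]

```text
t: 27.8
tool_pos: [0.4835, -0.1133, 0.1101]
tool_rot: [-2.33, -2.106, 0.012]
ft_force: [0.7, -0.4, 0.4]
gripper_width: 0.0854
finger_force: 0.0
```

Request:
drive_tool:
  steps:
    - [0, -10, 40, 25, 0, 0, 0]
    - [0, -20, 85, 30, 0, 0, 0]
    - [0, -35, 130, 30, 0, 0, 0]
    - [0, -55, 175, 30, 0, 0, 0]
    - [0, -57, 193, 30, 0, 0, 0]

```text
t: 28.3
tool_pos: [0.426, 0.0816, 0.1407]
tool_rot: [2.326, 2.108, -0.009]
ft_force: [0.5, 0.3, -0.6]
gripper_width: 0.085
finger_force: 0.0
```

```bash
cat >> look.py <<'E'
def bins(P):
  X=P.reshape(-1,3);d=X[:,:2]-[.482,-.159];al=d@u*1000;ac=(d@[.9945,-.105])*1000;z=X[:,2]
  for lo,hi in((.058,.082),(.086,.1),(.1,.118)):
    m=(z>lo)&(z<hi)&(abs(al)<115)&(abs(ac)<30)
    print(lo,[(int(b),int(((al[m]//4)*4==b).sum()),int(ac[m][(al[m]//4)*4==b].min())) for b in np.unique((al[m]//4)*4)])
E
python3 - <<'E'
from look import *
s=arm.read_state();print(s['tool_pos'],s['ft_force'])
f=grab('side');g=grab('top')
fits(cloud(f),[('ga',-.07,.0205),('sh',-.114,.017),('rr',-.209,.0225),('gb',-.252,.0205)])
lids(f);print();lids(g);bins(cloud(f))
E
```

```text
[0.42602028 0.08161937 0.14073958] [ 0.46807871  0.28308425 -0.62231747]
ga 67 [ 0.4893 -0.0706] along 88.7
sh 41 [ 0.4835 -0.1187] along 40.2
rr 82 [ 0.476  -0.2071] along -48.5
gb 38 [ 0.4733 -0.25  ] along -91.4
red [383, 162, 13, 11, 94] [ 0.468 -0.199  0.114] along -41.8
green [392, 160, 12, 9, 66] [ 0.465 -0.244  0.114] along -86.1
green [356, 172, 9, 10, 45] [ 0.474 -0.065  0.112] along 93.0
grey [382, 168, 21, 9, 72] [ 0.463 -0.213  0.091] along -55.6
grey [352, 175, 24, 11, 114] [ 0.477 -0.084  0.093] along 74.3

red [384, 211, 14, 12, 134] [ 0.476 -0.204  0.118] along -45.0
green [343, 206, 12, 13, 88] [ 0.49  -0.068  0.118] along 90.9
green [399, 211, 11, 13, 89] [ 0.475 -0.247  0.117] along -88.5
grey [357, 211, 10, 10, 79] [ 0.481 -0.113  0.094] along 45.3
0.058 [(-116, 12, -29), (-112, 6, -27), (-108, 3, -14), (-104, 2, -17), (-100, 1, -19), (-96, 4, -21), (-92, 2, -21), (-88, 8, -24), (-84, 10, -26), (-80, 12, -22), (-76, 8, -16), (-72, 1, -12), (-64, 1, -19), (-60, 3, -21), (-56, 1, -22), (-52, 5, -24), (-48, 7, -25), (-44, 9, -24), (-40, 8, -22), (-36, 6, -22), (-32,
[... 642 characters left out ...]
 -25), (48, 9, -19), (52, 10, -19), (56, 8, -13), (76, 2, -21), (80, 5, -23), (84, 2, -21), (88, 6, -26), (92, 5, -22), (96, 5, -21), (100, 6, -21), (104, 19, -22), (108, 8, -16)]
0.1 [(-108, 2, -3), (-104, 2, -17), (-100, 1, -17), (-96, 5, -19), (-92, 3, -20), (-88, 6, -21), (-84, 6, -19), (-80, 8, -19), (-76, 10, -15), (-72, 1, -8), (-64, 1, -14), (-60, 3, -20), (-56, 4, -24), (-52, 6, -24), (-48, 5, -23), (-44, 8, -24), (-40, 6, -24), (-36, 8, -22), (-32, 21, -20), (-28, 18, -13), (-24, 2, -3), (40, 1, -12), (44, 2, -8), (48, 1, -5), (64, 1, -1), (72, 1, 13), (76, 3, -20), (80, 3, -23), (84, 5, -24), (88, 5, -23), (92, 7, -22), (96, 10, -23), (100, 7, -18), (104, 18, -18), (108, 12, -15)]
```

Row now (camera, along rack): green_a +90, shaker +42, red_row -47.5, green_b -91. The gap is only about 45 mm because the shaker sits about 6 mm short. I'll push it low on its body with the closed fingers inside the gap.

Request:
drive_tool:
  steps:
    - [0.6, 10, -48, 10, 0, 0, 0]
    - [1, 20, -96, 10, 0, 0, 0]
    - [1, 32, -144, 10, 0, 0, 0]
    - [1, 44, -192, 10, 0, 0, 0]
    - [1, 56, -240, 5, 0, 0, 0]

```text
t: 28.9
tool_pos: [0.4851, -0.1652, 0.1469]
tool_rot: [2.327, 2.101, -0.008]
ft_force: [0.6, 0.4, 0.3]
gripper_width: 0.0124
finger_force: 0.0
```

Request:
drive_tool:
  steps:
    - [1, 0, -4, 0, 0, 0, 0]
    - [1, 0, -4, -30, 0, 0, 0]
    - [1, 0, -4, -65, 0, 0, 0]
    - [1, 0, -4, -100, 0, 0, 0]
    - [1, 0, -4, -121, 0, 0, 0]

```text
t: 29.4
tool_pos: [0.4825, -0.1651, 0.0223]
tool_rot: [2.331, 2.105, -0.011]
ft_force: [-0.3, 0.7, -0.1]
gripper_width: 0.0002
finger_force: 0.0
```

Request:
drive_tool:
  steps:
    - [1, 0, 3, 0, 0, 0, 0]
    - [1, 1, 6, 0, 0, 0, 0]
    - [1, 1, 9, 0, 0, 0, 0]
    - [1, 1, 12, 0, 0, 0, 0]
    - [1, 1, 12, 0, 0, 0, 0]

```text
t: 29.9
tool_pos: [0.4865, -0.1537, 0.0266]
tool_rot: [2.325, 2.103, -0.008]
ft_force: [-0.5, -0.0, -0.4]
gripper_width: 0.0
finger_force: 0.0
```

Request:
drive_tool:
  steps:
    - [1, 0, 2, -2, 0, 0, 0]
    - [1, 0, 4, -4, 0, 0, 0]
    - [1, 0, 6, -4, 0, 0, 0]
    - [1, 0, 8, -4, 0, 0, 0]
    - [1, 0, 8, -4, 0, 0, 0]

```text
t: 30.4
tool_pos: [0.4856, -0.1454, 0.0214]
tool_rot: [2.327, 2.104, -0.009]
ft_force: [0.3, 0.1, 0.2]
gripper_width: 0.0002
finger_force: 0.0
```

Request:
drive_tool:
  steps:
    - [1, 0, 1, 0, 0, 0, 0]
    - [1, 0, 2, 0, 0, 0, 0]
    - [1, 0, 3, 0, 0, 0, 0]
    - [1, 0, 4, 0, 0, 0, 0]
    - [1, 0, 4, 0, 0, 0, 0]

```text
t: 30.9
tool_pos: [0.4857, -0.1418, 0.0216]
tool_rot: [2.327, 2.103, -0.009]
ft_force: [0.3, -0.6, 0.6]
gripper_width: 0.0002
finger_force: 0.2
```

Request:
drive_tool:
  steps:
    - [1, 0, 1, 0, 0, 0, 0]
    - [1, 0, 2, 0, 0, 0, 0]
    - [1, 0, 3, 0, 0, 0, 0]
    - [1, 0, 4, 0, 0, 0, 0]
    - [1, 0, 4, 0, 0, 0, 0]

```text
t: 31.4
tool_pos: [0.4867, -0.1397, 0.0227]
tool_rot: [2.323, 2.101, -0.01]
ft_force: [-1.7, -6.7, 3.9]
gripper_width: 0.0001
finger_force: 3.9
```

Request:
drive_tool:
  steps:
    - [1, 0, 1, 0, 0, 0, 0]
    - [1, 0, 2, 0, 0, 0, 0]
    - [1, 0, 3, 0, 0, 0, 0]
    - [1, 0, 3, 0, 0, 0, 0]
    - [1, 0, 3, 0, 0, 0, 0]

```text
t: 31.9
tool_pos: [0.4869, -0.1375, 0.0229]
tool_rot: [2.322, 2.1, -0.011]
ft_force: [-1.4, -8.9, 3.6]
gripper_width: 0.0001
finger_force: 5.0
```

Run:
```python
from look import *
s=arm.read_state();print(s['tool_pos'],s['ft_force'])
f=grab('side');g=grab('top')
lids(f);print();lids(g);bins(cloud(f))
```

```text
[ 0.48688119 -0.13752925  0.02287193] [-1.40623697 -8.9491501   3.5854028 ]
green [353, 171, 12, 10, 74] [ 0.483 -0.064  0.114] along 94.2
grey [351, 173, 27, 13, 147] [ 0.481 -0.091  0.093] along 67.6

green [343, 206, 7, 9, 36] [ 0.497 -0.06   0.126] along 100.1
green [399, 212, 11, 12, 76] [ 0.473 -0.248  0.119] along -89.1
grey [355, 210, 7, 9, 37] [ 0.484 -0.101  0.095] along 58.3
0.058 [(-32, 6, 7), (-28, 14, -5), (-24, 1, -10), (12, 3, -12), (16, 5, -13), (20, 4, -16), (24, 4, -13), (28, 12, -12), (32, 2, -9), (40, 5, -16), (44, 2, -18), (48, 7, -19), (52, 8, -18), (56, 5, -17), (60, 14, -16), (64, 5, -14), (76, 4, -19), (80, 5, -20), (84, 5, -21), (88, 7, -22), (92, 3, -19), (96, 4, -24), (100, 4, -20), (104, 3, -14), (108, 2, -7), (112, 2, -4)]
0.086 [(-28, 1, 0), (12, 1, -10), (16, 1, -11), (20, 4, -15), (24, 5, -13), (28, 11, -15), (32, 6, -14), (36, 1, -10), (40, 3, -11), (44, 3, -12), (48, 6, -14), (52, 6, -17), (56, 8, -15), (60, 9, -16), (64, 5, -15), (72, 1, -14), (76, 2, -18), (80, 6, -20), (84, 4, -20), (88, 2, -20), (92, 6, -21), (96, 4, -19), (100, 7, -19), (104, 16, -17), (108, 13, -12)]
0.1 [(12, 3, -12), (16, 3, -10), (24, 5, -15), (28, 13, -15), (32, 42, -28), (36, 2, 2), (48, 1, -6), (52, 1, -6), (56, 1, 0), (68, 1, 0), (72, 1, 0), (76, 1, 15), (80, 6, -19), (84, 4, -20), (88, 7, -21), (92, 8, -21), (96, 8, -18), (100, 7, -17), (104, 21, -16), (108, 18, -10)]
```

Request:
drive_tool:
  steps:
    - [1, 0, -6, 0, 0, 0, 0]
    - [1, 0, -15, 5, 0, 0, 0]
    - [1, 0, -22, 40, 0, 0, 0]
    - [1, 0, -22, 85, 0, 0, 0]
    - [0.5, 0, -10, 125, 0, 0, 0]

```text
t: 32.5
tool_pos: [0.4855, -0.1456, 0.1483]
tool_rot: [2.329, 2.101, -0.008]
ft_force: [0.6, -0.5, 0.0]
gripper_width: 0.0132
finger_force: 0.0
```

Request:
drive_tool:
  steps:
    - [0, -10, 45, 0, 0, 0, 0]
    - [0, -20, 90, 0, 0, 0, 0]
    - [0, -35, 140, 0, 0, 0, 0]
    - [0, -50, 190, 0, 0, 0, 0]
    - [0, -55, 225, 0, 0, 0, 0]

```text
t: 33.0
tool_pos: [0.4291, 0.0825, 0.1464]
tool_rot: [2.328, 2.105, -0.008]
ft_force: [0.7, 0.2, 0.6]
gripper_width: 0.085
finger_force: 0.0
```

Run:
```python
from look import *
s=arm.read_state();print(s['tool_pos'],s['ft_force'])
f=grab('side');g=grab('top')
fits(cloud(f),[('ga',-.07,.0205),('sh',-.110,.017),('rr',-.209,.0225),('gb',-.252,.0205)])
lids(g);bins(cloud(f))
```

```text
[0.42905871 0.08249609 0.14643198] [0.66177592 0.15983076 0.57895042]
ga 68 [ 0.4917 -0.0703] along 89.2
sh 45 [ 0.4839 -0.1176] along 41.3
rr 75 [ 0.4763 -0.2066] along -47.9
gb 35 [ 0.474  -0.2495] along -90.8
red [384, 211, 14, 12, 135] [ 0.476 -0.204  0.117] along -45.3
green [343, 206, 12, 12, 87] [ 0.493 -0.069  0.117] along 90.5
green [399, 211, 11, 13, 87] [ 0.475 -0.248  0.118] along -88.9
grey [356, 210, 11, 11, 78] [ 0.484 -0.113  0.094] along 46.0
0.058 [(-116, 17, -29), (-112, 2, -23), (-108, 1, -15), (-104, 4, -18), (-100, 2, -20), (-96, 5, -20), (-92, 3, -21), (-88, 8, -24), (-84, 11, -22), (-80, 9, -18), (-76, 10, -19), (-60, 4, -22), (-56, 3, -22), (-52, 4, -24), (-48, 6, -25), (-44, 9, -27), (-40, 9, -21), (-36, 11, -21), (-32, 17, -18), (-28, 31, -17), (-24, 1, 5), (36, 3, -19), (40, 8, -22), (44, 5, -22), (48, 7, -22), (52, 9, -21), (56, 18, -19), (60, 11, -19), (72, 1, -18), (80, 10, -23), (84, 5, -21), (88, 7, -23), (92, 6, -21), (96, 2, -21), (100, 4, -17), (104, 4, -14), (108, 1, -7)]
0.086 [(-104, 1, -17), (-100, 3, -17), (-96, 1, -19), (-92, 2, -19), (-88, 8
[... 286 characters left out ...]
2), (56, 13, -16), (60, 1, -7), (72, 2, -18), (80, 4, -20), (84, 2, -23), (88, 3, -22), (92, 7, -21), (96, 5, -17), (100, 7, -18), (104, 14, -14), (108, 14, -15), (112, 1, -15)]
0.1 [(-116, 1, 3), (-108, 1, -13), (-104, 2, -16), (-100, 2, -18), (-96, 3, -19), (-92, 3, -20), (-88, 6, -19), (-84, 6, -21), (-80, 7, -16), (-76, 11, -18), (-68, 2, -10), (-64, 2, -15), (-60, 4, -21), (-56, 2, -23), (-52, 5, -24), (-48, 3, -23), (-44, 8, -25), (-40, 7, -23), (-36, 12, -20), (-32, 14, -20), (-28, 20, -12), (-24, 4, -17), (40, 1, -10), (44, 1, -6), (68, 1, 9), (72, 2, 1), (76, 1, -14), (80, 5, -20), (84, 2, -19), (88, 7, -21), (92, 6, -21), (96, 7, -22), (100, 7, -21), (104, 20, -19), (108, 15, -13)]
```

Run:
```python
from look import *
Ps=[cloud(grab('side')) for _ in range(5)]
X=np.concatenate([p.reshape(-1,3) for p in Ps]);X=X[~np.isnan(X[:,0])]
d=X[:,:2]-[.482,-.159];A=np.c_[d@[.9945,-.105],d@u]*1000;z=X[:,2]
for n,y,r,lo,hi in(('ga',90,20.5,.06,.08),('ga',90,20.5,.1,.116),('sh',43,22,.06,.07),('sh',43,22,.07,.081),('sh',43,17,.087,.097),('rr',-47,22.5,.06,.08),('rr',-47,22.5,.1,.116),('gb',-90,20.5,.06,.08),('gb',-90,20.5,.1,.116)):
    p=np.array([0.,y])
    for _ in range(8):
        m=(z>lo)&(z<hi)&(abs(np.hypot(*(A-p).T)-r)<4);Q=A[m]
        p=least_squares(lambda p:np.hypot(*(Q-p).T)-r,p,loss='soft_l1',f_scale=1.5).x
    print(n,lo,m.sum(),p.round(1))
```

```text
ga 0.06 139 [-1.1 87.9]
ga 0.1 300 [ 1.  89.1]
sh 0.06 129 [ 1.5 43.1]
sh 0.07 128 [ 1.7 40.4]
sh 0.087 150 [-2.2 42.1]
rr 0.06 377 [ -1.3 -47.6]
rr 0.1 319 [ -0.7 -47.8]
gb 0.06 197 [ -0.8 -90.9]
gb 0.1 156 [  1.5 -92. ]
```

Shaker spacing to green_a shows 3–4 mm slack and the gap is about 45.5 mm. The shaker tipped rather than slid, so I'll repeat the push, lowering the fingertips along it for a low contact.

Request:
drive_tool:
  steps:
    - [0.6, 10, -48, 5, 0, 0, 0]
    - [1, 20, -96, 5, 0, 0, 0]
    - [1, 32, -144, 5, 0, 0, 0]
    - [1, 44, -192, 5, 0, 0, 0]
    - [1, 56, -240, 0, 0, 0, 0]

```text
t: 33.85
tool_pos: [0.487, -0.1637, 0.1472]
tool_rot: [2.329, 2.099, -0.008]
ft_force: [1.2, 0.1, 0.3]
gripper_width: 0.0121
finger_force: 0.0
```

Request:
drive_tool:
  steps:
    - [1, -2, -2, 0, 0, 0, 0]
    - [1, -2, -4, -30, 0, 0, 0]
    - [1, -2, -4, -65, 0, 0, 0]
    - [1, -2, -4, -100, 0, 0, 0]
    - [1, -2, -4, -123, 0, 0, 0]

```text
t: 34.35
tool_pos: [0.4827, -0.1637, 0.0208]
tool_rot: [2.332, 2.103, -0.01]
ft_force: [-0.3, 0.0, 0.7]
gripper_width: -0.0003
finger_force: 0.0
```

Request:
drive_tool:
  steps:
    - [1, 0, 5, 0, 0, 0, 0]
    - [1, 0, 10, 0, 0, 0, 0]
    - [1, 0, 15, 0, 0, 0, 0]
    - [1, 1, 20, 0, 0, 0, 0]
    - [1, 1, 23, 0, 0, 0, 0]

```text
t: 34.85
tool_pos: [0.4868, -0.1407, 0.0248]
tool_rot: [2.325, 2.102, -0.007]
ft_force: [0.4, -0.5, 0.6]
gripper_width: -0.0001
finger_force: 0.1
```

Request:
drive_tool:
  steps:
    - [1, 0, 0, -4, 0, 0, 0]
    - [1, 0, 0, -8, 0, 0, 0]
    - [1, 0, 0, -12, 0, 0, 0]
    - [1, 0, 0, -16, 0, 0, 0]
    - [1, 0, 0, -16, 0, 0, 0]

```text
t: 35.35
tool_pos: [0.4858, -0.1415, 0.0073]
tool_rot: [2.327, 2.102, -0.009]
ft_force: [-0.4, -2.8, 1.5]
gripper_width: -0.0001
finger_force: 1.5
```

Request:
drive_tool:
  steps:
    - [1, 0, 1, 0, 0, 0, 0]
    - [1, 0, 2, 0, 0, 0, 0]
    - [1, 0, 3, 0, 0, 0, 0]
    - [1, 0, 4, 0, 0, 0, 0]
    - [1, 0, 4, 0, 0, 0, 0]

```text
t: 35.85
tool_pos: [0.487, -0.1406, 0.0088]
tool_rot: [2.321, 2.099, -0.013]
ft_force: [-1.2, -13.8, 1.1]
gripper_width: 0.0001
finger_force: 6.8
```

Request:
drive_tool:
  steps:
    - [1, 0, 1, -2, 0, 0, 0]
    - [1, 0, 2, -4, 0, 0, 0]
    - [1, 0, 3, -4, 0, 0, 0]
    - [1, 0, 3, -4, 0, 0, 0]
    - [1, 0, 3, -4, 0, 0, 0]

```text
t: 36.35
tool_pos: [0.4892, -0.1408, 0.0073]
tool_rot: [2.315, 2.095, -0.014]
ft_force: [-4.8, -20.2, 10.7]
gripper_width: 0.0005
finger_force: 11.3
```

Request:
drive_tool:
  steps:
    - [1, 0, -9, 4, 0, 0, 0]
    - [1, 0, -16, 15, 0, 0, 0]
    - [1, 0, -22, 50, 0, 0, 0]
    - [1, 0, -22, 98, 0, 0, 0]
    - [0.5, 0, -10, 145, 0, 0, 0]

```text
t: 36.85
tool_pos: [0.4848, -0.1437, 0.1497]
tool_rot: [2.33, 2.103, -0.009]
ft_force: [0.7, -0.9, 0.5]
gripper_width: 0.0131
finger_force: 0.0
```

Request:
drive_tool:
  steps:
    - [0, -10, 45, 0, 0, 0, 0]
    - [0, -20, 90, 0, 0, 0, 0]
    - [0, -35, 140, 0, 0, 0, 0]
    - [0, -50, 190, 0, 0, 0, 0]
    - [0, -56, 228, 0, 0, 0, 0]

```text
t: 37.35
tool_pos: [0.4276, 0.0868, 0.1483]
tool_rot: [2.328, 2.105, -0.009]
ft_force: [0.5, 0.4, 1.2]
gripper_width: 0.0849
finger_force: 0.0
```

```bash
cat > fit.py <<'E'
from look import *
def row(N=4):
  X=np.concatenate([cloud(grab('side')).reshape(-1,3) for _ in range(N)]);X=X[~np.isnan(X[:,0])]
  d=X[:,:2]-[.482,-.159];A=np.c_[d@[.9945,-.105],d@u]*1000;z=X[:,2]
  for n,y,r,lo,hi in(('ga',90,20.5,.06,.08),('ga',90,20.5,.1,.116),('sh',45,22,.06,.081),('sh',45,17,.087,.097),('red',0,22.5,.06,.08),('red',0,22.5,.1,.116),('rr',-47,22.5,.06,.08),('rr',-47,22.5,.1,.116),('gb',-90,20.5,.06,.08),('gb',-90,20.5,.1,.116)):
    p=np.array([0.,y])
    for _ in range(8):
        m=(z>lo)&(z<hi)&(abs(np.hypot(*(A-p).T)-r)<4);Q=A[m]
        if len(Q)<10: break
        p=least_squares(lambda p:np.hypot(*(Q-p).T)-r,p,loss='soft_l1',f_scale=1.5).x
    print(n,lo,m.sum(),p.round(1))
E
python3 - <<'E'
from fit import *
s=arm.read_state();print(s['t'],s['tool_pos'])
row();g=grab('top');lids(g)
E
```

```text
37.35 [0.42759361 0.08678878 0.14832062]
ga 0.06 112 [ 0.2 88.4]
ga 0.1 240 [ 2.2 89.4]
sh 0.06 197 [ 3.1 42.8]
sh 0.087 111 [-0.8 44.6]
red 0.06 115 [-1.7 -4.7]
red 0.1 100 [-3.  -4.9]
rr 0.06 298 [ -1.3 -47.7]
rr 0.1 257 [ -0.5 -48.1]
gb 0.06 161 [ -1.4 -92.6]
gb 0.1 126 [  1.3 -91.3]
red [384, 211, 14, 12, 134] [ 0.476 -0.204  0.117] along -45.1
green [343, 205, 12, 12, 90] [ 0.495 -0.068  0.118] along 91.5
green [399, 211, 11, 13, 86] [ 0.475 -0.247  0.117] along -88.6
grey [356, 210, 10, 10, 77] [ 0.486 -0.11   0.095] along 48.7
```

The push ended against a firm stop. In the top view the shaker is now touching green_a, with a gap of about 49 mm to red_row. Taking the red jar from above.

Request:
drive_tool:
  steps:
    - [0, 3, -9, -20, 0, 0, 0]
    - [0, 3, -9, -50, 0, 0, 0]
    - [0, 3, -9, -80, 0, 0, 0]
    - [0, 3, -9, -105, 0, 0, 0]
    - [0, 3, -9, -112, 0, 0, 0]
  newtons: 60

```text
t: 38.1
tool_pos: [0.4304, 0.074, 0.0338]
tool_rot: [2.333, 2.103, -0.015]
ft_force: [-0.8, 0.7, 0.2]
gripper_width: 0.0853
finger_force: 0.0
```

Request:
drive_tool:
  steps:
    - [0.3, 0, 0, 0, 0, 0, 0]
    - [0.6, 0, 0, 0, 0, 0, 0]
    - [0.65, 0, 0, 0, 0, 0, 0]
    - [0.65, 0, 0, 0, 0, 0, 0]
    - [0.65, 0, 0, 0, 0, 0, 0]

```text
t: 38.6
tool_pos: [0.4341, 0.075, 0.0383]
tool_rot: [2.325, 2.102, -0.006]
ft_force: [-2.4, 0.1, 6.3]
gripper_width: 0.0436
finger_force: 60.3
```

Request:
drive_tool:
  steps:
    - [0.65, 0, 0, 10, 0, 0, 0]
    - [0.65, 0, 0, 40, 0, 0, 0]
    - [0.65, 0, 0, 80, 0, 0, 0]
    - [0.65, 0, 0, 115, 0, 0, 0]
    - [0.65, 0, 0, 140, 0, 0, 0]

```text
t: 39.1
tool_pos: [0.4337, 0.0753, 0.1801]
tool_rot: [2.324, 2.101, -0.004]
ft_force: [0.8, 0.3, -1.8]
gripper_width: 0.043
finger_force: 61.3
```

Request:
drive_tool:
  steps:
    - [0.65, 10, -40, 0, 0, 0, 0]
    - [0.65, 20, -85, 0, 0, 0, 0]
    - [0.65, 30, -130, 0, 0, 0, 0]
    - [0.65, 40, -175, 0, 0, 0, 0]
    - [0.65, 47, -215, 0, 0, 0, 0]

```text
t: 39.6
tool_pos: [0.48, -0.1419, 0.1774]
tool_rot: [2.327, 2.102, -0.008]
ft_force: [1.1, 0.1, -0.9]
gripper_width: 0.0431
finger_force: 61.4
```

Request:
drive_tool:
  steps:
    - [0.65, 2, -10, 0, 0, 0, 0]
    - [0.65, 4, -19, -5, 0, 0, 0]
    - [0.65, 4, -19, -8, 0, 0, 0]
    - [0.65, 4, -19, -8, 0, 0, 0]
    - [0.65, 4, -19, -8, 0, 0, 0]

```text
t: 40.1
tool_pos: [0.4835, -0.1574, 0.1683]
tool_rot: [2.326, 2.106, -0.009]
ft_force: [-0.3, 0.0, -1.0]
gripper_width: 0.0435
finger_force: 61.4
```

```bash
cat > held.py <<'E'
from look import *
s=arm.read_state();print(s['t'],s['tool_pos'],s['tool_rot'])
tz=s['tool_pos'][2]
X=np.concatenate([cloud(grab('side')).reshape(-1,3) for _ in range(4)]);X=X[~np.isnan(X[:,0])]
d=X[:,:2]-[.482,-.159];A=np.c_[d@[.9945,-.105],d@u]*1000;z=X[:,2]
b=tz-.038
for n,y,r,lo,hi in(('red',0,22.5,b+.003,b+.04),('red',0,22.5,b+.04,b+.08),('ga',90,20.5,.1,.116),('sh',45,22,.06,.081),('sh',46,17,.087,.097),('rr',-47,22.5,.06,.08),('rr',-47,22.5,.1,.116)):
    p=np.array([0.,y])
    for _ in range(8):
        m=(z>lo)&(z<hi)&(abs(np.hypot(*(A-p).T)-r)<5);Q=A[m]
        if len(Q)<10: break
        p=least_squares(lambda p:np.hypot(*(Q-p).T)-r,p,loss='soft_l1',f_scale=1.5).x
    print(n,round(lo,3),m.sum(),p.round(1))
E
python3 held.py; python3 -c "
from look import *
lids(grab('top'))"
```

```text
40.1 [ 0.483489   -0.1573861   0.16830427] [ 2.32587124  2.10557337 -0.00853847]
red 0.133 499 [-1.9  2.8]
red 0.17 698 [-1.   2.7]
ga 0.1 250 [ 2.  89.6]
sh 0.06 213 [ 2.6 43.3]
sh 0.087 124 [-1.1 43.4]
rr 0.06 51 [ -1.3 -47.4]
rr 0.1 17 [ -6.6 -42.8]
red [386, 217, 12, 6, 48] [ 0.465 -0.205  0.136] along -47.1
green [343, 205, 12, 12, 92] [ 0.494 -0.068  0.122] along 91.6
grey [362, 212, 5, 8, 20] [ 0.482 -0.123  0.094] along 35.6
```

Request:
drive_tool:
  steps:
    - [0.65, 1, -3, -10, 0, 0, 0]
    - [0.65, 1, -3.5, -20, 0, 0, 0]
    - [0.65, 1, -3.5, -30, 0, 0, 0]
    - [0.65, 1, -3.5, -36, 0, 0, 0]
    - [0.65, 1, -3.5, -40, 0, 0, 0]

```text
t: 40.85
tool_pos: [0.4841, -0.1619, 0.1272]
tool_rot: [2.328, 2.104, -0.009]
ft_force: [-0.2, -0.2, -0.4]
gripper_width: 0.0433
finger_force: 61.4
```

Request:
drive_tool:
  steps:
    - [0.65, 0, 0, -4, 0, 0, 0]
    - [0.65, 0, 0, -8, 0, 0, 0]
    - [0.65, 0, 0, -10, 0, 0, 0]
    - [0.65, 0, 0, -12, 0, 0, 0]
    - [0.65, 0, 0, -12, 0, 0, 0]

```text
t: 41.35
tool_pos: [0.4846, -0.1622, 0.1164]
tool_rot: [2.327, 2.103, -0.009]
ft_force: [-0.3, -0.1, -1.0]
gripper_width: 0.0435
finger_force: 61.4
```

Request:
drive_tool:
  steps:
    - [0.65, 0, 0, -5, 0, 0, 0]
    - [0.65, 0, 0, -10, 0, 0, 0]
    - [0.65, 0, 0, -15, 0, 0, 0]
    - [0.65, 0, 0, -20, 0, 0, 0]
    - [0.65, 0, 0, -25, 0, 0, 0]

```text
t: 41.85
tool_pos: [0.4846, -0.1622, 0.0909]
tool_rot: [2.327, 2.103, -0.009]
ft_force: [0.2, 0.5, -2.5]
gripper_width: 0.0436
finger_force: 61.4
```

Request:
drive_tool:
  steps:
    - [0.65, 0, 0, -7, 0, 0, 0]
    - [0.65, 0, 0, -14, 0, 0, 0]
    - [0.65, 0, 0, -21, 0, 0, 0]
    - [0.65, 0, 0, -27, 0, 0, 0]
    - [0.65, 0, 0, -33, 0, 0, 0]

```text
t: 42.35
tool_pos: [0.4846, -0.1622, 0.0579]
tool_rot: [2.327, 2.103, -0.009]
ft_force: [0.7, -0.7, -1.2]
gripper_width: 0.0435
finger_force: 61.4
```

Sliding in freely; base about 10 mm above the trough floor. Finishing.

Request:
drive_tool:
  steps:
    - [0.65, 0, 0, -3, 0, 0, 0]
    - [0.65, 0, 0, -6, 0, 0, 0]
    - [0.65, 0, 0, -8, 0, 0, 0]
    - [0.65, 0, 0, -9, 0, 0, 0]
    - [0.65, 0, 0, -10, 0, 0, 0]

```text
t: 42.85
tool_pos: [0.4849, -0.1624, 0.0486]
tool_rot: [2.327, 2.103, -0.008]
ft_force: [0.5, 0.0, -1.4]
gripper_width: 0.0433
finger_force: 61.4
```

Request:
drive_tool:
  steps:
    - [0.65, 0, 0, -1, 0, 0, 0]
    - [0.5, 0, 0, -1, 0, 0, 0]
    - [0.2, 0, 0, -1, 0, 0, 0]
    - [0, 0, 0, -1, 0, 0, 0]
    - [0, 0, 0, -1, 0, 0, 0]

```text
t: 43.35
tool_pos: [0.4848, -0.1622, 0.0475]
tool_rot: [2.327, 2.103, -0.008]
ft_force: [-1.3, -0.4, 0.7]
gripper_width: 0.0839
finger_force: 0.0
```

Request:
drive_tool:
  steps:
    - [0, 0, 0, 10, 0, 0, 0]
    - [0, 0, 0, 45, 0, 0, 0]
    - [0, 0, 0, 90, 0, 0, 0]
    - [0, -10, 40, 110, 0, 0, 0]
    - [0, -20, 85, 110, 0, 0, 0]

```text
t: 43.85
tool_pos: [0.4675, -0.0785, 0.1627]
tool_rot: [2.324, 2.094, -0.002]
ft_force: [-0.2, 0.0, -0.9]
gripper_width: 0.0854
finger_force: 0.0
```

Request:
drive_tool:
  steps:
    - [0, -10, 45, 0, 0, 0, 0]
    - [0, -20, 90, 0, 0, 0, 0]
    - [0, -20, 135, 0, 0, 0, 0]
    - [0, -20, 150, 0, 0, 0, 0]
    - [0, -20, 150, 0, 0, 0, 0]

```text
t: 44.35
tool_pos: [0.4446, 0.0746, 0.1582]
tool_rot: [2.323, 2.107, -0.007]
ft_force: [0.3, 0.2, 0.3]
gripper_width: 0.0854
finger_force: 0.0
```

Run:
```python
from fit import *
print(arm.read_state()['t'])
row();g=grab('top');lids(g)
f=load('side');cv2.imwrite('pics/fin.png',cv2.resize(f['color'][130:230,320:440],(720,600),interpolation=cv2.INTER_CUBIC)[...,::-1])
P=cloud(f);C=f['color'].astype(int);m=(C[...,0]>110)&(C[...,1]<80)&(C[...,2]<80)&(P[...,1]<-.1)&(P[...,1]>-.3)&(P[...,0]<.54)
N,L,S,_=cv2.connectedComponentsWithStats(m.astype(np.uint8))
for i in range(1,N):
    if S[i,4]>20: print(S[i],np.percentile(P[L==i][:,2],[2,90,98]))
```

```text
44.35
ga 0.06 111 [ 0.3 87.8]
ga 0.1 239 [ 1.9 89.8]
sh 0.06 271 [ 1.3 40.3]
sh 0.087 120 [-1.3 44.1]
red 0.06 250 [-1.3 -2. ]
red 0.1 256 [-1.  -3.1]
rr 0.06 180 [ -1.  -47.6]
rr 0.1 168 [ -0.5 -48.8]
gb 0.06 164 [ -0.5 -91.6]
gb 0.1 128 [  1.4 -91.3]
red [370, 209, 28, 14, 266] [ 0.479 -0.182  0.117] along -23.6
green [343, 205, 12, 12, 93] [ 0.495 -0.069  0.118] along 91.1
green [399, 211, 11, 13, 84] [ 0.475 -0.248  0.117] along -88.8
grey [356, 210, 11, 10, 79] [ 0.485 -0.112  0.094] along 46.6
[373 162  23  14 184] [0.09913002 0.11940163 0.11993644]
```

View pics/fin.png

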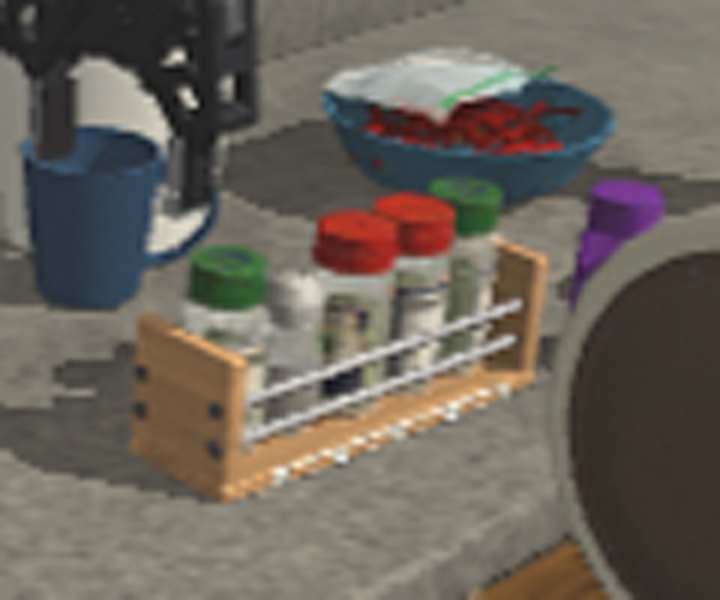

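The final picture shows all five jars upright in the rack. The red jar (355,300) stands between the shaker (298,330) and its twin (413,270). All lid tops are level at 0.12 m, the gripper is clear, and the mugs are untouched. Handing in.

```bash
python3 -c "
from rig import arm
print(arm.close_job())"
```

```text
the job is handed in; nothing more can be done
None
```

I handed the job in at about 45 s of the 70 s limit: the last pictures show the red-lidded jar standing in the rack between the shaker and its twin, all five jars upright and the gripper clear. No verdict came back.

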